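# Book in and load link plates from locking hooks into a guarded measuring machine

### The job

First book the job in: take the bar scanner from its rubber mat and hold it steady for a good second with its window pointing squarely at the middle of the bar-code label on the upright card, 5 to 10 cm away; it must end up lying on the mat again, right way up, near its middle. Then swing the measuring machine's guard up gently onto its stop, take every steel link plate off its hook (press the hook's sprung keeper down first, then lift the plate a little and draw it off), stand each plate upright, hole uppermost, in a slot of its own in the machine's rack, and, with all plates in, lower the guard gently until it is fully shut. Leave the bush and the ring where they are.

Things in the scene. Friction and masses are not known exactly. Their poses are not given: they have to be found in the camera images.
- scanner: Grey bar-shaped hand scanner, 160 mm long overall along its x axis, lying flat. Origin: underside, centre of its length; x towards the window end, z up. Grip part 30 mm wide (y) and 30 mm high (z from 1 to 31 mm) from x = -80 to +35 mm; wider head 44 mm wide, 32 mm high, from x = 35 to 80 mm. 0.2 kg; balances about 8 mm ahead of the origin.
- window (a point): Centre of the scanner's reading window, on its front end 80 mm ahead of the scanner's origin and 16 mm above its underside; axes as the scanner's, it looks along +x.
- mat: Black rubber mat 200 x 110 mm, 4 mm thick, fixed; the scanner's place. Origin: centre of its underside; x is its long direction.
- label (a point): Centre of the bar-code label on the fixed upright job card, 90 mm above the table; z up, the label looks along its own -x (towards the robot). The card is a panel 80 mm wide (y), 138 mm high, 6 mm thick, on a foot 60 x 90 mm.
- stand: Fixed hook stand with three equal peg hooks side by side along its y (at y = -100, 0, 100 mm), each a square steel bar 12 x 12 mm running along -x (towards the robot) from the crossbar (front face at x = 0) to x = -94 mm, its top side 200 mm above the table, with a 4 mm lip across its tip (x = -88 to -94 mm). Crossbar 330 mm long, top at 208 mm. Origin: table level, at the crossbar's front face.
- keeper1_top (a point): Top of the black thumb cap (16 x 18 mm, 5 mm thick) of the sprung keeper of hook 1 (stand y = -100 mm), at stand x = -78 mm, behind the lip. Up, it stands 24 mm above the bar's top and a plate, which can be lifted only 18 mm on the bar, cannot pass; pressed fully down it is 4 mm above the bar, level with the lip.
- keeper2_top (a point): Top of the black thumb cap (16 x 18 mm, 5 mm thick) of the sprung keeper of hook 2 (stand y = 0 mm), at stand x = -78 mm, behind the lip. Up, it stands 24 mm above the bar's top and a plate, which can be lifted only 18 mm on the bar, cannot pass; pressed fully down it is 4 mm above the bar, level with the lip.
- keeper3_top (a point): Top of the black thumb cap (16 x 18 mm, 5 mm thick) of the sprung keeper of hook 3 (stand y = 100 mm), at stand x = -78 mm, behind the lip. Up, it stands 24 mm above the bar's top and a plate, which can be lifted only 18 mm on the bar, cannot pass; pressed fully down it is 4 mm above the bar, level with the lip.
- keeper1 (a joint): How far keeper 1 is pressed straight down, m: 0 up (locked), 0.02 fully down. Damped: it needs about 8 N at 15 mm/s (more if pressed faster) and comes back up slowly, some 0.5 mm/s at first, so that a plate lifted 10 to 14 mm can pass it for about 12 s after it is let go; later press it again.
- keeper2 (a joint): How far keeper 2 is pressed straight down, m: 0 up (locked), 0.02 fully down. Damped: it needs about 8 N at 15 mm/s (more if pressed faster) and comes back up slowly, some 0.5 mm/s at first, so that a plate lifted 10 to 14 mm can pass it for about 12 s after it is let go; later press it again.
- keeper3 (a joint): How far keeper 3 is pressed straight down, m: 0 up (locked), 0.02 fully down. Damped: it needs about 8 N at 15 mm/s (more if pressed faster) and comes back up slowly, some 0.5 mm/s at first, so that a plate lifted 10 to 14 mm can pass it for about 12 s after it is let go; later press it again.
- plate1: Flat steel link plate hanging on hook 1 at the start (None if absent): 12 mm thick (x), 44 mm wide (y), 112 mm high (z), about 0.36 kg. Origin: centre of its lower end; z up. A rectangular hole 26 mm wide (y) from z = 68 to 98 mm goes through it along x; its upper edge rests on the hook's bar, about 45 mm in front of the crossbar. It can be gripped across its 44 mm width, a finger on each side of the bar.
- plate2: Flat steel link plate hanging on hook 2 at the start (None if absent): 12 mm thick (x), 44 mm wide (y), 112 mm high (z), about 0.36 kg. Origin: centre of its lower end; z up. A rectangular hole 26 mm wide (y) from z = 68 to 98 mm goes through it along x; its upper edge rests on the hook's bar, about 45 mm in front of the crossbar. It can be gripped across its 44 mm width, a finger on each side of the bar.
- plate3: Flat steel link plate hanging on hook 3 at the start (None if absent): 12 mm thick (x), 44 mm wide (y), 112 mm high (z), about 0.36 kg. Origin: centre of its lower end; z up. A rectangular hole 26 mm wide (y) from z = 68 to 98 mm goes through it along x; its upper edge rests on the hook's bar, about 45 mm in front of the crossbar. It can be gripped across its 44 mm width, a finger on each side of the bar.
- machine: Fixed cream measuring machine, an open-topped chamber 200 (x) x 300 (y) mm with walls 75 mm high and 8 mm thick under a guard. Origin: table level, centre. In it, along y, a rack: two ribs 22 mm high above the chamber floor, 20 mm apart, split by cross pieces into three slots, each 70 mm long (y) and 20 mm wide (x). A plate standing in a slot has its 12 mm thickness along the machine's x.
- slot1 (a point): Centre of the floor of slot 1 of the rack, 10 mm above the table, at machine x = -30 mm, y = -80 mm; axes as the machine's.
- slot2 (a point): Centre of the floor of slot 2 of the rack, 10 mm above the table, at machine x = -30 mm, y = 0 mm; axes as the machine's.
- slot3 (a point): Centre of the floor of slot 3 of the rack, 10 mm above the table, at machine x = -30 mm, y = 80 mm; axes as the machine's.
- guard (a joint): Guard angle, rad: 0 shut, 1.66 fully up on its stop. The guard is a hood 200 x 300 mm and 64 mm deep, 0.5 kg, with a clear top, hinged along the machine's y at its far (+x) rim, swinging up and away from the robot. Let go, it falls shut from below about 1.1 rad and falls open from above that, and bangs.
- guard_hinge (a point): Middle of the guard's hinge axis (machine x = +100 mm, 75.5 mm above the table); axes as the machine's, hinge axis along y.
- guard_handle (a point): Middle of the guard's round black bar handle, 12 mm thick, 120 mm long along the machine's y, 40 mm off the guard's front face; shut, it is 237 mm towards the robot from the hinge axis and 12 mm above it. It moves with the guard.
- bush: Bystander to leave alone: stepped steel bush, 44 mm diameter, 45 mm high, standing beyond the card. Origin: centre of its underside.
- ringgauge: Bystander to leave alone: steel ring 60 mm across, 20 mm high, lying at the left near the robot. Origin: centre of its underside.
Things that resemble listed ones, but are neither listed nor needed, are in the scene too. What is shaped like the plate1 but blue or green is not meant.

How it is judged:
On the way, in this order (a step that is already met when the one before it is completed fails the run):
1. The scanner's window points at the label, 3 to 13 cm from it, aimed within 2 cm of its middle and square within 0.3 rad, held still for 0.8 s (x of label in the frame of window between 0.03 and 0.13 m and y of label in the frame of window between -0.02 and 0.02 m and z of label in the frame of window between -0.02 and 0.02 m and angle between the x axis of scanner and the x axis of label, either way round below 0.3 rad and linear speed of scanner below 0.03 m/s), for 0.8 s.
2. The guard is up on its stop (1.6 rad or more) and at rest (value of joint guard above 1.6 rad and velocity of joint guard below 0.1 rad/s), for 0.2 s.
3. Every plate stands in a slot of the rack while the guard is still up (((horizontal distance between plate1 and slot1 below 0.02 m and z of plate1 in the frame of slot1 below 0.008 m) or (horizontal distance between plate1 and slot2 below 0.02 m and z of plate1 in the frame of slot2 below 0.008 m) or (horizontal distance between plate1 and slot3 below 0.02 m and z of plate1 in the frame of slot3 below 0.008 m)) and angle between each of plate1, plate2, plate3's own z axis and vertical below 0.3 rad and linear speed of each of plate1, plate2, plate3 below 0.03 m/s and ((horizontal distance between plate2 and slot1 below 0.02 m and z of plate2 in the frame of slot1 below 0.008 m) or (horizontal distance between plate2 and slot2 below 0.02 m and z of plate2 in the frame of slot2 below 0.008 m) or (horizontal distance between plate2 and slot3 below 0.02 m and z of plate2 in the frame of slot3 below 0.008 m)) and ((horizontal distance between plate3 and slot1 below 0.02 m and z of plate3 in the frame of slot1 below 0.008 m) or (horizontal distance between plate3 and slot2 below 0.02 m and z of plate3 in the frame of slot2 below 0.008 m) or (horizontal distance between plate3 and slot3 below 0.02 m and z of plate3 in the frame of slot3 below 0.008 m)) and value of joint guard above 1.5 rad), for 0.2 s.
At the end, for the whole second after the job is handed in: Guard shut (below 0.03 rad); every plate present standing upright (within 0.3 rad) on the floor of a slot, within 20 mm of its centre, at rest; the scanner lying upright at rest with its origin within 65 mm of the mat's middle (((horizontal distance between plate1 and slot1 below 0.02 m and z of plate1 in the frame of slot1 below 0.008 m) or (horizontal distance between plate1 and slot2 below 0.02 m and z of plate1 in the frame of slot2 below 0.008 m) or (horizontal distance between plate1 and slot3 below 0.02 m and z of plate1 in the frame of slot3 below 0.008 m)) and angle between each of plate1, plate2, plate3's own z axis and vertical below 0.3 rad and linear speed of each of plate1, plate2, plate3, scanner below 0.03 m/s and ((horizontal distance between plate2 and slot1 below 0.02 m and z of plate2 in the frame of slot1 below 0.008 m) or (horizontal distance between plate2 and slot2 below 0.02 m and z of plate2 in the frame of slot2 below 0.008 m) or (horizontal distance between plate2 and slot3 below 0.02 m and z of plate2 in the frame of slot3 below 0.008 m)) and ((horizontal distance between plate3 and slot1 below 0.02 m and z of plate3 in the frame of slot1 below 0.008 m) or (horizontal distance between plate3 and slot2 below 0.02 m and z of plate3 in the frame of slot2 below 0.008 m) or (horizontal distance between plate3 and slot3 below 0.02 m and z of plate3 in the frame of slot3 below 0.008 m)) and value of joint guard below 0.03 rad and horizontal distance between scanner and mat below 0.065 m and angle between scanner's own z axis and vertical below 0.15 rad and height (world z) of scanner below 0.012 m); the robot touches nothing.
It fails at once if the guard bangs down (faster than 1.2 rad/s within 0.25 rad of shut) (value of joint guard below 0.25 rad and velocity of joint guard below -1.2 rad/s).
It fails at once if the guard bangs against its open stop (faster than 1.2 rad/s above 1.45 rad) (value of joint guard above 1.45 rad and velocity of joint guard above 1.2 rad/s).
It fails at once if the bush is moved more than 3 cm (distance of bush from where it was at the start of the episode above 0.03 m).
It fails at once if the ringgauge is moved more than 3 cm (distance of ringgauge from where it was at the start of the episode above 0.03 m).
Of plate1, plate2, plate3 only 2 to 3 are there at a start; the rules pass over those that are not, and their reading is None.
At some moment in a run one of scanner may be knocked a few centimetres aside while the robot is not near it.
It also fails if it takes over 210 s, if anything falls off the work surface, if the arm or the gripper's body presses on something with over 40 N, if the wrist force passes 120 N, or if a joint passes its speed limit or range.

### The arm

A 6-joint arm with a two-finger parallel gripper is mounted at the origin on the work surface. World frame = base frame: x ahead of the robot, y to its left, z up, the work surface at z = 0. Lengths are in m, angles in rad, forces in N, time in s.
With the tool pointing down it reaches from about 0.35 to 0.775 m from the base axis. Payload 5.5 kg.
Tool frame: the origin (TCP) lies where the fingers leave the gripper's body, on its centre line; the fingertips stand 73 mm ahead of it and the grasp point (between the pads) lies 54 mm ahead of it; z points along the fingers, y is the direction in which the jaws open and shut (so a half turn about z gives the same grasp; the last joint's range is limited). The gripper opens to 85 mm and grips with 20 to 120 N. Pads are 22 mm wide; open, the fingers measure 114 mm over their backs; the gripper's body (76 mm by 85 mm) begins 54 mm behind the grasp point. The pads swing forward as they close: fully open they stand 13 mm farther back than shut.
Start: joints at [-1.389, 0.313, 0.046, 1.304, 0, 1.431], TCP at [0.182, -0.546, 0.304] pointing down, gripper open.
Joint ranges: [-2.76, 2.76], [-0.86, 1.69], [-1.03, 1.26], [-2.2, 2.34], [-1.47, 1.5], [-3.14, 3.14]. Speed limits (rad/s): [2.57, 2.57, 3.14, 3.14, 3.14, 3.14].

### API

Orientations are given as a unit quaternion [w, x, y, z].
In Python, from workcell import env, read_camera, job, cut_out gives the robot as it stands.
- The arm moves only by the tool servo_tool, never from a script. Its argument "deltas" is a list of rows, each an object of numbers: "dx", "dy", "dz": the shift along the world's x, y, z in mm; "rx", "ry", "rz": the turn, a rotation vector about the world's x, y, z in rad; "fingers": the closure, from -1 (fully open) to 1 (shut). A call has 1 to 8 rows; each row shifts and turns the commanded pose from where the row before left it; what a row does not reach is not made up. A row lasts 1/10 s, in which the tool goes at most 50 mm and 8.59 degrees, less where a joint would pass 70% of its speed; a pose out of reach is approached as far as the arm can. A call is refused whole if a number of a shift passes 50 or a number of a turn 0.15, either way. A call with a gripper value outside its range is refused whole. The fingers move at their own pace and stop on an object; "newtons" is the grip in N (left out, the last holds). Time passes only in rows, so rows that do not move let the fingers close. It gives the time, the measured TCP pose, the force and the opening at its end, in the units of the state.
- env.get_state(): the state, without advancing time (a new reading comes with each control period).
- read_camera(name): name is "scene" or "side" or "wrist"; returns a dict with "img" (400x640x3 uint8, red, green, blue), "intrinsics" (3x3 intrinsics, pixels), "extrinsics" (4x4, takes a point from camera to world coordinates); the wrist camera has in their place "hand_eye" (4x4, takes a point from camera to tool coordinates, whose origin is the TCP and whose axes are the flange's). Camera axes: x right, y down, z forward; pixel columns grow to the right and rows downward; lengths in m; the calibration is good to about 2 mm. The wrist camera is an equidistant fisheye: a pixel r from the principal point sees the ray r / f radians off the axis. A picture is of the moment at which its call begins: read the wrist's pose just before it. There is no depth.
- job.hand_in(): hands the job in, once; it reports no verdict.
Trained networks look in the newest picture that a camera, given by its name, has taken for a name from the list of things; names that differ only in an ending like _2 or _b are one class to them, and where a whole thing is asked for, a point or a joint stands for the part that bears it (a point fixed in the world has none). Each returns a list of dicts, best first, with "confidence" (0 to 1); they miss things now and then, are a little off and sometimes report something else, mostly with a low value. They report only what shows in the picture. A call takes as long as a camera call. They do not tell look-alikes from the thing itself.
- cut_out(target, camera): "region" (400x640 bool, what is visible of it) and "extent" ([left, top, right, bottom] in pixels, round what is visible of it).
The state is a dict: "clock": time; "joint_pos": joint angles; "qvel": joint speeds; "tau": joint torques, N m; "tcp_pos": TCP position; "orientation": TCP orientation; "wrist_force": force on the tool from outside, world axes, zero at the start; "ft_torque": the same for the moment, N m; "finger_gap": finger opening in m.
Only numpy, scipy, OpenCV 4.12 (cv2) and the standard library are available. Lean on these libraries where they do the work, as an engineer would, in place of code of your own. Each camera call takes 0.05 s, during which the arm holds its last target. There are 200 camera calls.

## Working session

There is one attempt and no reset: what is moved stays moved. The work goes in short steps, Python scripts to look and compute and a tool call to move; the robot and the scene stay as the last step left them, time stands still between calls to the robot, and variables do not carry over. Pictures are saved under pics/ and viewed, about 12 in all and at most 16, crops included, and the job is handed in when it is done.

Besides the shell and the picture viewer there is one more tool, called after "Emit:" by a JSON object that holds its "name" and its "arguments", one argument or row to a line. servo_tool: Moves the arm, as the interface text tells. Its arguments: {"type":"object","properties":{"deltas":{"type":"array"},"newtons":{"type":"number"}},"required":["deltas"]}

```bash
ls; mkdir -p pics
python3 - <<'E'
from workcell import env, read_camera, cut_out
import cv2,numpy as np
s=env.get_state(); print({k:np.round(v,3).tolist() for k,v in s.items()})
for c in ("scene","side"):
    r=read_camera(c); cv2.imwrite(f"pics/{c}0.png",r["img"][:,:,::-1]); print(c,np.round(r["intrinsics"],1).tolist(),np.round(r["extrinsics"],3).tolist())
    for t in ["scanner","mat","label","stand","plate1","machine","guard","guard_handle","bush","ringgauge","keeper1_top"]:
        for d in cut_out(t,c):
            ys,xs=np.nonzero(d["region"]); print(t,round(d["confidence"],2),d["extent"],round(xs.mean()),round(ys.mean()),len(xs))
E
```

```text
pics
{'clock': 0.0, 'joint_pos': [-1.389, 0.314, 0.045, 1.304, 0.0, 1.431], 'qvel': [0.002, 0.0, 0.001, -0.001, 0.002, -0.001], 'tau': [0.001, -48.063, 29.853, 0.02, -0.0, 0.0], 'tcp_pos': [0.182, -0.545, 0.303], 'orientation': [-0.001, 0.987, 0.16, 0.0], 'wrist_force': [-0.715, 0.085, 0.125], 'ft_torque': [-0.0, 0.049, -0.036], 'finger_gap': 0.085}
scene [[384.4, 0.0, 326.4], [0.0, 384.4, 196.0], [0.0, 0.0, 1.0]] [[0.31, 0.817, -0.486, 1.033], [0.951, -0.259, 0.171, -0.113], [0.014, -0.515, -0.857, 0.972], [0.0, 0.0, 0.0, 1.0]]
scanner 0.96 [309.4, 152.6, 339.4, 199.9] 322 179 616
scanner 0.48 [365.1, 134.6, 386.7, 147.6] 377 140 284
label 0.57 [311.3, 207.6, 345.5, 252.5] 328 232 1094
stand 0.66 [344.2, 146.5, 477.4, 271.3] 405 219 6078
plate1 0.82 [419.8, 155.7, 448.0, 190.9] 435 173 344
plate1 0.68 [428.4, 252.0, 445.5, 281.4] 436 264 350
plate1 0.66 [390.7, 167.4, 414.2, 198.1] 400 185 360
plate1 0.58 [297.1, 275.2, 320.4, 296.9] 311 284 349
plate1 0.57 [354.0, 184.4, 379.9, 215.5] 364 200 373
plate1 0.56 [404.3, 134.9, 419.5, 163.4] 412 149 332
plate1 0.44 [135.1, 165.3, 281.0,
[... 1140 characters left out ...]
ate1 0.85 [281.3, 207.4, 291.0, 255.7] 282 232 312
plate1 0.77 [178.7, 288.5, 214.7, 320.6] 198 302 496
plate1 0.7 [302.7, 99.5, 394.0, 210.5] 343 155 7614
plate1 0.62 [269.6, 292.9, 284.6, 343.1] 275 317 465
plate1 0.6 [272.3, 249.6, 286.9, 299.6] 280 272 391
plate1 0.58 [283.9, 296.2, 294.6, 306.2] 290 301 110
plate1 0.54 [246.0, 182.5, 257.2, 219.4] 251 199 325
machine 0.95 [302.9, 101.3, 392.1, 207.2] 343 155 7356
guard 0.56 [301.9, 103.4, 393.5, 184.0] 343 146 5989
guard_handle 0.58 [327.2, 237.5, 410.8, 289.3] 375 268 1798
guard_handle 0.56 [303.7, 102.3, 393.8, 190.2] 343 146 6073
bush 0.5 [239.0, 227.6, 255.0, 242.9] 245 233 194
ringgauge 0.97 [388.2, 331.9, 418.0, 362.1] 403 347 588
```

Run:
```python
import cv2,numpy as np
a=cv2.imread("pics/scene0.png");b=cv2.imread("pics/side0.png")
cv2.imwrite("pics/s1.png",cv2.resize(a[110:310,120:490],None,fx=2.16,fy=2.16,interpolation=cv2.INTER_CUBIC))
cv2.imwrite("pics/s2.png",cv2.resize(b[90:395,160:425],None,fx=1.96,fy=1.96,interpolation=cv2.INTER_CUBIC))
```

```text
(no output)
```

View pics/s1.png

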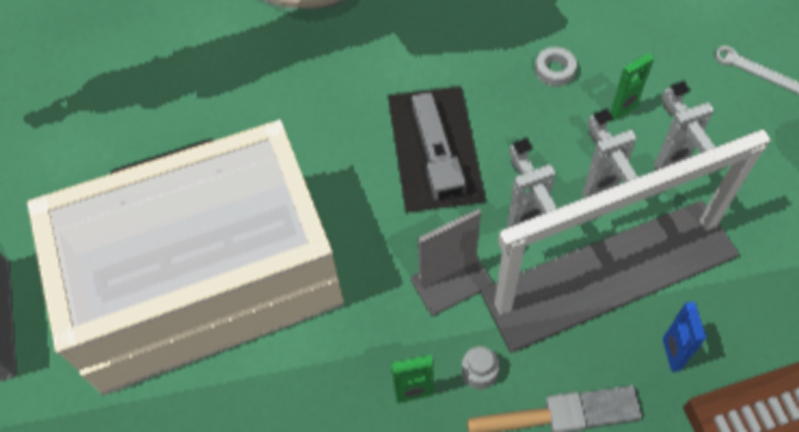

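View pics/s2.png

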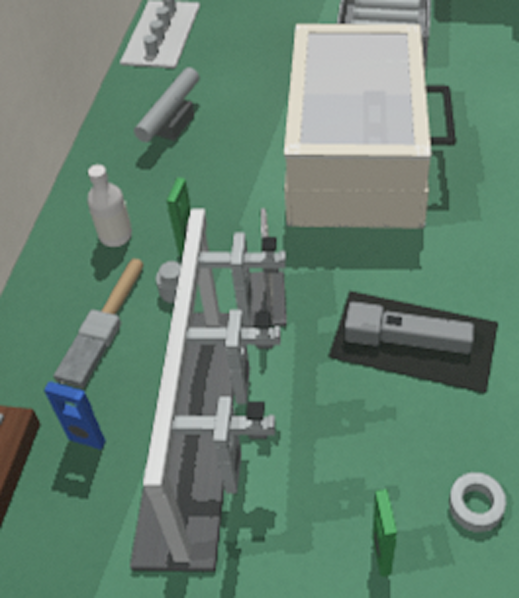

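The scene view (robot at the top) shows three steel plates on hooks at about (364,200), (400,185) and (435,173). The look-alikes are green plates at (412,149) and (311,284) and a blue one at (436,264), all off the hooks. The scanner is at (322,179) on the mat, and the head with the window points away from the robot, towards the card at (328,232). The machine is at (204,228), the ring at (377,140) and the bush at (342,279). Next I'll turn the corners into positions.

```bash
cat > h.py <<'E'
import numpy as np, cv2
from scipy.spatial.transform import Rotation as R
K={"scene":(384.4,326.4,196.0),"side":(420.9,322.8,201.1)}
import json,os
def cam(c): 
    from workcell import read_camera
    f=f"{c}.npz"
    if not os.path.exists(f):
        r=read_camera(c); np.savez(f,K=r["intrinsics"],E=r["extrinsics"])
    d=np.load(f); return d["K"],d["E"]
def ray(c,u,v):
    k,e=cam(c); d=e[:3,:3]@np.linalg.solve(k,[u,v,1.]); return e[:3,3],d/np.linalg.norm(d)
def onz(c,u,v,z):
    o,d=ray(c,u,v); return o+d*(z-o[2])/d[2]
def tri(*rs):
    A=np.zeros((3,3));b=np.zeros(3);
    for o,d in rs:
        P=np.eye(3)-np.outer(d,d);A+=P;b+=P@o
    p=np.linalg.solve(A,b); return p,[np.linalg.norm((np.eye(3)-np.outer(d,d))@(p-o)) for o,d in rs]
def S(u,v): return ("scene",120+u/2.16,110+v/2.16)
def D(u,v): return ("side",160+u/1.96,90+v/1.96)
def proj(c,p):
    k,e=cam(c); q=k@(e[:3,:3].T@(np.asarray(p)-e[:3,3])); return q[:2]/q[2]
def wrist():
    "img, f, pp, camera->world 4x4"
    from workcell import env, read_camera
    s=env.get_state(); r=read_camera("wrist"); T=np.eye(4)
    q=s["orientation"]; T[:3,:3]=R.from_quat([q[1],q[2],q[3],q[0]]).as_matrix(); T[:3,3]=s["tcp_pos"]
    return r["img"],r["intrinsics"],T@r["hand_eye"]
def wray(k,E,u,v):
    x,y=(u-k[0,2])/k[0,0],(v-k[1,2])/k[1,1]; t=np.hypot(x,y)+1e-12
    d=np.array([np.sin(t)*x/t,np.sin(t)*y/t,np.cos(t)]); return E[:3,3],E[:3,:3]@d
def wz(k,E,u,v,z):
    o,d=wray(k,E,u,v); return o+d*(z-o[2])/d[2]
def wproj(k,E,p):
    q=E[:3,:3].T@(np.asarray(p)-E[:3,3]); t=np.arctan2(np.hypot(q[0],q[1]),q[2]); a=np.hypot(q[0],q[1])+1e-12
    return np.array([k[0,2]+k[0,0]*t*q[0]/a,k[1,2]+k[1,1]*t*q[1]/a])
E
python3 - <<'E'
from h import *
np.set_printoptions(precision=4,suppress=True)
print("guard top",[onz(*S(*p),.1395) for p in [(30,202),(281,123),(330,250),(57,347)]])
print("guard side",[onz(*D(*p),.1395) for p in [(296,26),(421,26),(428,155),(286,155)]])
for a,b in [((521,147),(269,244)),((601,117),(265,318)),((678,89),(256,409))]:
    print("cap",tri(ray(*S(*a)),ray(*D(*b))),onz(*S(*a),.222),onz(*D(*b),.222))
print("crossbar",[onz(*S(*p),.208) for p in[(503,233),(763,132),(768,143),(505,247)]],[onz(*D(*p),.208) for p in[(191,210),(205,210),(147,487),(164,487)]])
print("card top",[onz(*S(*p),.138) for p in [(420,241),(479,211)]])
print("mat",[onz(*S(*p),.004) for p in [(389,96),(464,87),(484,200),(404,211)]],[onz(*D(*p),.004) for p in [(349,292),(497,322),(487,390),(331,356)]])
print("scanner rear/front top",[onz(*S(*p),.032) for p in [(424,97),(452,190)]],[onz(*D(*p),.032) for p in [(472,332),(347,317)]])
print("ring",onz(*S(557,66),.01),"bush",onz(*S(480,370),.03))
E
```

```text
guard top [array([ 0.4382, -0.4086,  0.1395]), array([ 0.4157, -0.1115,  0.1395]), array([ 0.6018, -0.0963,  0.1395]), array([ 0.6254, -0.3935,  0.1395])]
guard side [array([ 0.63  , -0.3938,  0.1395]), array([ 0.4346, -0.4125,  0.1395]), array([ 0.4151, -0.116 ,  0.1395]), array([ 0.6023, -0.0968,  0.1395])]
cap (array([0.5843, 0.1297, 0.2199]), [np.float64(0.0005506268144090885), np.float64(0.000550626814409292)]) [0.5861 0.1292 0.222 ] [0.5835 0.131  0.222 ]
cap (array([0.5734, 0.2279, 0.2214]), [np.float64(0.0016863686330060644), np.float64(0.0016863686330059438)]) [0.5754 0.2284 0.222 ] [0.572  0.2272 0.222 ]
cap (array([0.5645, 0.328 , 0.2213]), [np.float64(0.0008676204932092669), np.float64(0.0008676204932093111)]) [0.5657 0.328  0.222 ] [0.5637 0.3278 0.222 ]
crossbar [array([0.6726, 0.0779, 0.208 ]), array([0.6407, 0.4007, 0.208 ]), array([0.6557, 0.3986, 0.208 ]), array([0.6884, 0.0743, 0.208 ])] [array([0.6825, 0.0778, 0.208 ]), array([0.6667, 0.0761, 0.208 ]), array([0.6469, 0.4049, 0.208 ]), array([0.6323, 0.4033, 0.208 ])]
card top [array([0.6207, 0.0028, 0.138 ]), array([0.6043, 0.0789, 0.138 ])]
mat [array([0.315 , 0.0481, 0.004 ]), array([0.3321, 0.1573, 0.004 ]), array([0.5213, 0.1218, 0.004 ]), array([0.5051, 0.0143, 0.004 ])] [array([0.5059, 0.018 , 0.004 ]), array([0.3101, 0.0465, 0.004 ]), array([0.3249, 0.1497, 0.004 ]), array([0.519 , 0.1217, 0.004 ])]
scanner rear/front top [array([0.3523, 0.09  , 0.032 ]), array([0.5091, 0.0798, 0.032 ])] [array([0.3459, 0.0859, 0.032 ]), array([0.503 , 0.0797, 0.032 ])]
ring [0.3407 0.2998 0.01  ] bush [0.7501 0.0348 0.03  ]
```

Emit:
{"name": "servo_tool", "arguments": {
  "deltas": [
    {"dx": 20, "dy": 44, "rz": -0.047, "fingers": -1},
    {"dx": 20, "dy": 44, "rz": -0.047},
    {"dx": 20, "dy": 44, "rz": -0.047},
    {"dx": 20, "dy": 44, "rz": -0.047},
    {"dx": 20, "dy": 44, "rz": -0.047},
    {"dx": 20, "dy": 44, "rz": -0.047},
    {"dx": 20, "dy": 44, "rz": -0.047},
    {"dx": 20, "dy": 44, "rz": -0.046}
  ]
}}

```text
invalid input at $.deltas[0]: expected keys dx, dy, dz, rx, ry, rz, fingers
```

Emit:
{"name": "servo_tool", "arguments": {
  "deltas": [
    {"dx": 15, "dy": 46, "dz": -5},
    {"dx": 15, "dy": 46, "dz": -5},
    {"dx": 15, "dy": 46, "dz": -5},
    {"dx": 15, "dy": 46, "dz": -5},
    {"dx": 14, "dy": 46, "dz": -5},
    {"dx": 14, "dy": 46, "dz": -5},
    {"dx": 0},
    {"dx": 0}
  ]
}}

```text
invalid input at $.deltas[0]: expected keys dx, dy, dz, rx, ry, rz, fingers
```

Run:
```python
from h import *
from workcell import cut_out,env
im,k,E=wrist(); cv2.imwrite("pics/w1.png",im[:,:,::-1]); np.savez("w1.npz",k=k,E=E)
s=env.get_state(); print(np.round(k,1).tolist(),s["clock"],np.round(s["tcp_pos"],4),np.round(s["orientation"],3))
for t in ("scanner","mat","label"):
    for d in cut_out(t,"wrist")[:2]:
        m=d["region"].astype(np.uint8); r=cv2.minAreaRect(cv2.findNonZero(m)); b=cv2.boxPoints(r)
        print(t,round(d["confidence"],2),np.round(b).tolist(),[np.round(wz(k,E,*p,.034 if t=="scanner" else .004),3).tolist() for p in b])
```

```text
[[309.7, 0.0, 319.2], [0.0, 309.7, 200.4], [0.0, 0.0, 1.0]] 1.35 [ 0.1819 -0.5455  0.3039] [ 0.     0.987  0.16  -0.   ]
mat 0.45 [[7.0, 0.0], [25.0, 0.0], [25.0, 9.0], [7.0, 9.0]] [[0.33, 0.107, 0.004], [0.328, 0.036, 0.004], [0.311, 0.026, 0.004], [0.312, 0.097, 0.004]]
```

View pics/w1.png

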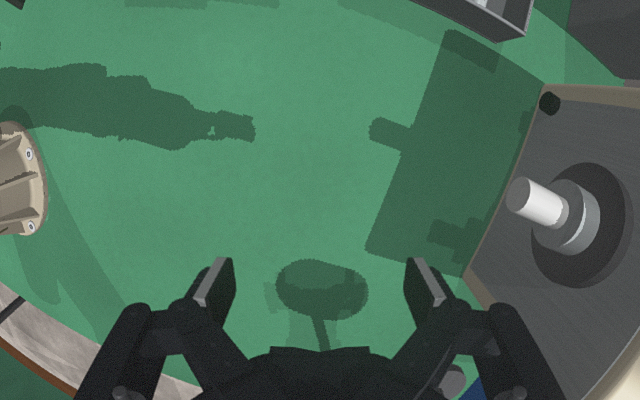

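The rows need every key. This picture from the start pose shows the fingers at the bottom, the robot base on the left and no target yet. Resending the moves.

Emit:
{"name": "servo_tool", "arguments": {
  "deltas": [
    {"dx": 20, "dy": 44, "dz": 0, "rx": 0, "ry": 0, "rz": -0.047, "fingers": -1},
    {"dx": 20, "dy": 44, "dz": 0, "rx": 0, "ry": 0, "rz": -0.047, "fingers": -1},
    {"dx": 20, "dy": 44, "dz": 0, "rx": 0, "ry": 0, "rz": -0.047, "fingers": -1},
    {"dx": 20, "dy": 44, "dz": 0, "rx": 0, "ry": 0, "rz": -0.047, "fingers": -1},
    {"dx": 20, "dy": 44, "dz": 0, "rx": 0, "ry": 0, "rz": -0.047, "fingers": -1},
    {"dx": 20, "dy": 44, "dz": 0, "rx": 0, "ry": 0, "rz": -0.047, "fingers": -1},
    {"dx": 20, "dy": 44, "dz": 0, "rx": 0, "ry": 0, "rz": -0.047, "fingers": -1},
    {"dx": 20, "dy": 44, "dz": 0, "rx": 0, "ry": 0, "rz": -0.046, "fingers": -1}
  ]
}}

```text
clock: 2.3
tcp_pos: [0.3422, -0.1918, 0.3042]
orientation: [0.0, 1.0, -0.028, 0.0]
wrist_force: [1.1, 0.2, 0.7]
finger_gap: 0.0855
```

Emit:
{"name": "servo_tool", "arguments": {
  "deltas": [
    {"dx": 15, "dy": 46, "dz": -5, "rx": 0, "ry": 0, "rz": 0, "fingers": -1},
    {"dx": 15, "dy": 46, "dz": -5, "rx": 0, "ry": 0, "rz": 0, "fingers": -1},
    {"dx": 15, "dy": 46, "dz": -5, "rx": 0, "ry": 0, "rz": 0, "fingers": -1},
    {"dx": 15, "dy": 46, "dz": -5, "rx": 0, "ry": 0, "rz": 0, "fingers": -1},
    {"dx": 14, "dy": 46, "dz": -5, "rx": 0, "ry": 0, "rz": 0, "fingers": -1},
    {"dx": 14, "dy": 46, "dz": -5, "rx": 0, "ry": 0, "rz": 0, "fingers": -1},
    {"dx": 0, "dy": 0, "dz": 0, "rx": 0, "ry": 0, "rz": 0, "fingers": -1},
    {"dx": 0, "dy": 0, "dz": 0, "rx": 0, "ry": 0, "rz": 0, "fingers": -1}
  ]
}}

```text
clock: 3.1
tcp_pos: [0.4291, 0.0676, 0.2738]
orientation: [-0.006, 1.0, -0.017, -0.0]
wrist_force: [0.5, -0.9, 1.1]
finger_gap: 0.0853
```

Run:
```python
from h import *
from workcell import cut_out,env
im,k,E=wrist(); cv2.imwrite("pics/w2.png",im[:,:,::-1]); np.savez("w2.npz",k=k,E=E)
s=env.get_state(); print(s["clock"],np.round(s["tcp_pos"],4),np.round(s["orientation"],3))
for t in ("scanner",):
    for d in cut_out(t,"wrist")[:2]:
        m=d["region"].astype(np.uint8); r=cv2.minAreaRect(cv2.findNonZero(m)); b=cv2.boxPoints(r)
        print(t,round(d["confidence"],2),np.round(b).tolist(),[np.round(wz(k,E,*p,.034 if t=="scanner" else .004),3).tolist() for p in b])
```

```text
3.15 [0.429  0.0669 0.2739] [-0.006  1.    -0.018 -0.   ]
scanner 0.82 [[284.0, 250.0], [288.0, 104.0], [332.0, 105.0], [328.0, 251.0]] [[0.35, 0.114, 0.034], [0.509, 0.099, 0.034], [0.506, 0.055, 0.034], [0.347, 0.064, 0.034]]
```

View pics/w2.png

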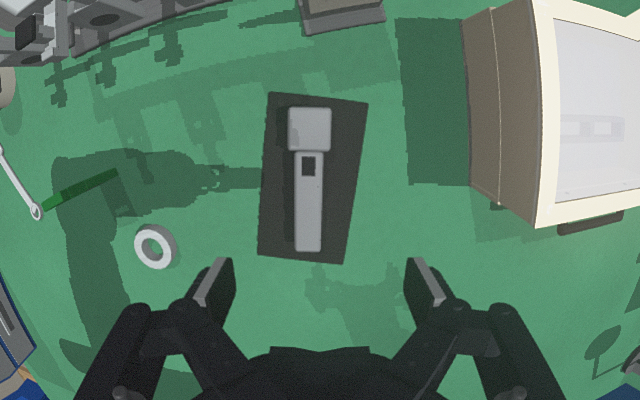

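Wrist view: the scanner lies on the mat with its head away from the robot at (309,128) and its rear end at (308,250), which gives an origin of about (0.428, 0.083) and yaw -0.06. The card foot shows at (343,15) and the ring at (154,246). Going down to grasp.

Emit:
{"name": "servo_tool", "arguments": {
  "deltas": [
    {"dx": 5, "dy": 15, "dz": -30, "rx": 0, "ry": 0, "rz": -0.024, "fingers": -1},
    {"dx": 0, "dy": 0, "dz": -45, "rx": 0, "ry": 0, "rz": 0, "fingers": -1},
    {"dx": 0, "dy": 0, "dz": -45, "rx": 0, "ry": 0, "rz": 0, "fingers": -1},
    {"dx": 0, "dy": 0, "dz": -45, "rx": 0, "ry": 0, "rz": 0, "fingers": -1},
    {"dx": 0, "dy": 0, "dz": -20, "rx": 0, "ry": 0, "rz": 0, "fingers": -1},
    {"dx": 0, "dy": 0, "dz": -7, "rx": 0, "ry": 0, "rz": 0, "fingers": -1},
    {"dx": 0, "dy": 0, "dz": 0, "rx": 0, "ry": 0, "rz": 0, "fingers": -1},
    {"dx": 0, "dy": 0, "dz": 0, "rx": 0, "ry": 0, "rz": 0, "fingers": -1}
  ]
}}

```text
clock: 4.0
tcp_pos: [0.4348, 0.066, 0.0832]
orientation: [-0.011, 1.0, -0.022, 0.001]
wrist_force: [-0.6, 0.5, 0.4]
finger_gap: 0.0857
```

Emit:
{"name": "servo_tool", "arguments": {
  "deltas": [
    {"dx": 0, "dy": 0, "dz": 0, "rx": 0, "ry": 0, "rz": 0, "fingers": 1},
    {"dx": 0, "dy": 0, "dz": 0, "rx": 0, "ry": 0, "rz": 0, "fingers": 1},
    {"dx": 0, "dy": 0, "dz": 0, "rx": 0, "ry": 0, "rz": 0, "fingers": 1},
    {"dx": 0, "dy": 0, "dz": 0, "rx": 0, "ry": 0, "rz": 0, "fingers": 1},
    {"dx": 0, "dy": 0, "dz": 0, "rx": 0, "ry": 0, "rz": 0, "fingers": 1},
    {"dx": 0, "dy": 0, "dz": 0, "rx": 0, "ry": 0, "rz": 0, "fingers": 1}
  ],
  "newtons": 50
}}

```text
clock: 4.6
tcp_pos: [0.4343, 0.067, 0.0829]
orientation: [-0.012, 1.0, -0.021, 0.001]
wrist_force: [-1.3, 2.7, 7.4]
finger_gap: 0.0291
```

Run:
```python
from h import *
from workcell import cut_out,env
s=env.get_state(); print({k:np.round(v,3).tolist() for k,v in s.items()})
im,k,E=wrist(); 
a=read=__import__("workcell").read_camera("scene")["img"]
cv2.imwrite("pics/w3.png",np.vstack([im[100:400,:,::-1],cv2.resize(a[100:250,160:480,::-1],None,fx=2,fy=2)]))
```

```text
{'clock': 4.6, 'joint_pos': [-0.042, 0.254, -0.639, 0.676, 0.024, 3.141], 'qvel': [-0.0, 0.001, 0.001, 0.001, -0.0, 0.001], 'tau': [-1.11, -33.437, 20.338, -0.562, -0.548, -0.046], 'tcp_pos': [0.434, 0.067, 0.083], 'orientation': [-0.012, 1.0, -0.021, 0.001], 'wrist_force': [-1.338, 2.682, 7.446], 'ft_torque': [0.388, 0.18, -0.042], 'finger_gap': 0.029}
```

View pics/w3.png

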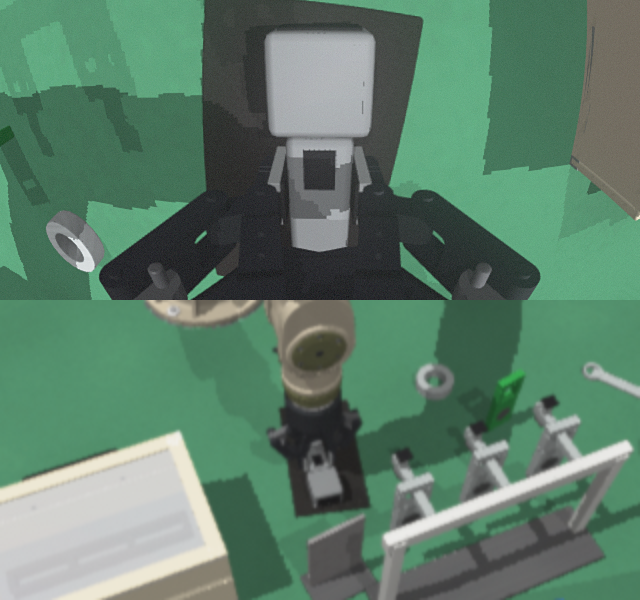

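The grip is good: the jaws are centred on the scanner's grip part. Joint 6 sat at its limit of 3.141, which held back y and yaw. Positive yaw frees it. Lifting and aiming now.

Emit:
{"name": "servo_tool", "arguments": {
  "deltas": [
    {"dx": 0, "dy": 0, "dz": 10, "rx": 0, "ry": 0, "rz": 0.03, "fingers": 1},
    {"dx": 0, "dy": 0, "dz": 20, "rx": 0, "ry": 0, "rz": 0.04, "fingers": 1},
    {"dx": 0, "dy": -10, "dz": 20, "rx": 0, "ry": 0, "rz": 0.04, "fingers": 1},
    {"dx": 6, "dy": -14, "dz": 20, "rx": 0, "ry": 0, "rz": 0.04, "fingers": 1},
    {"dx": 8, "dy": -14, "dz": 0, "rx": 0, "ry": 0, "rz": 0.05, "fingers": 1},
    {"dx": 8, "dy": -14, "dz": 0, "rx": 0, "ry": 0, "rz": 0.05, "fingers": 1},
    {"dx": 8, "dy": -6, "dz": 0, "rx": 0, "ry": 0, "rz": 0, "fingers": 1},
    {"dx": 0, "dy": 0, "dz": 0, "rx": 0, "ry": 0, "rz": 0, "fingers": 1}
  ]
}}

```text
clock: 5.5
tcp_pos: [0.4646, 0.008, 0.1521]
orientation: [-0.011, 0.995, 0.103, -0.001]
wrist_force: [-0.0, 0.6, -2.1]
finger_gap: 0.0288
```

Run:
```python
from h import *
from workcell import cut_out,env,read_camera
s=env.get_state(); print({k:np.round(s[k],4).tolist() for k in ("tcp_pos","orientation","joint_pos","finger_gap")})
im,k,E=wrist(); np.savez("w4.npz",k=k,E=E)
a=read_camera("side")["img"]; 
cv2.imwrite("pics/w4.png",np.vstack([im[0:300,:,::-1],cv2.resize(a[190:340,220:540,::-1],None,fx=2,fy=2)]))
for t,c in (("label","wrist"),("scanner","wrist"),("scanner","side"),("label","side")):
    for d in cut_out(t,c)[:2]:
        r=cv2.minAreaRect(cv2.findNonZero(d["region"].astype(np.uint8))); print(t,c,round(d["confidence"],2),d["extent"],np.round(cv2.boxPoints(r)).tolist())
```

```text
{'tcp_pos': [0.4646, 0.008, 0.1521], 'orientation': [-0.0112, 0.9946, 0.1028, -0.001], 'joint_pos': [-0.1664, 0.2134, -0.4824, 0.8828, 0.0211, 2.7691], 'finger_gap': 0.0288}
label wrist 0.9 [259.1, 0.9, 388.6, 37.3] [[257.0, 0.0], [387.0, 0.0], [387.0, 36.0], [257.0, 36.0]]
label wrist 0.62 [4.8, 0.1, 44.5, 13.0] [[4.0, 0.0], [41.0, 0.0], [41.0, 9.0], [4.0, 9.0]]
scanner wrist 0.62 [263.7, 121.7, 374.5, 350.4] [[263.0, 124.0], [374.0, 120.0], [382.0, 349.0], [271.0, 353.0]]
scanner side 0.68 [326.0, 206.1, 393.7, 225.7] [[326.0, 209.0], [392.0, 203.0], [393.0, 224.0], [328.0, 229.0]]
scanner side 0.5 [328.8, 239.6, 412.9, 292.4] [[327.0, 273.0], [335.0, 236.0], [417.0, 255.0], [408.0, 292.0]]
label side 0.58 [282.5, 197.5, 305.5, 258.2] [[283.0, 258.0], [291.0, 198.0], [313.0, 201.0], [304.0, 261.0]]
```

View pics/w4.png

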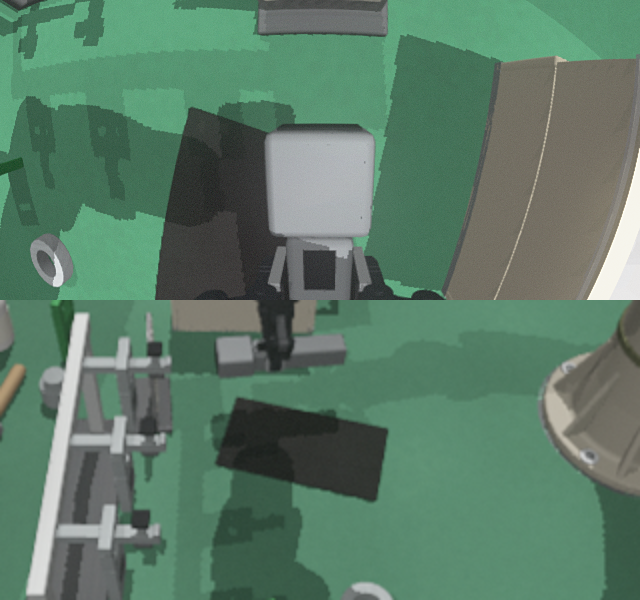

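Run:
```python
from h import *
d=np.load("w4.npz");k,E=d["k"],d["E"]
np.set_printoptions(precision=4,suppress=True)
print("foot",wz(k,E,259,34,0.005),wz(k,E,387,34,0.005))
print("head front top",wz(k,E,270,131,.105),wz(k,E,371,130,.105),"rear",wz(k,E,269,232,.105),wz(k,E,369,236,.105))
# card rectangle candidates
for c in ("scene","side"):
    print(c,[proj(c,p) for p in [(.4585,.0075,.106),(.61,.04,.09)]])
print("side scanner ends", onz("side",327,211,.1),onz("side",392,206,.1))
```

```text
foot [0.5834 0.079  0.005 ] [ 0.6014 -0.0076  0.005 ]
head front top [0.5295 0.042  0.105 ] [0.5378 0.0047 0.105 ] rear [0.4883 0.0358 0.105 ] [ 0.4954 -0.0054  0.105 ]
scene [array([298.634 , 175.6544]), array([327.3086, 222.6699])]
side [array([358.0945, 211.811 ]), array([295.7141, 221.0838])]
side scanner ends [0.5357 0.0076 0.1   ] [ 0.3752 -0.0261  0.1   ]
```

The measured window is (0.534, 0.023, 0.089) and the label is about (0.613, 0.041, 0.09). The aim is 8 cm away with about 1 mm lateral offset, and the yaws are 0.22 and 0.205, so square. Holding.

Emit:
{"name": "servo_tool", "arguments": {
  "deltas": [
    {"dx": 0, "dy": 0, "dz": 0, "rx": 0, "ry": 0, "rz": 0, "fingers": 1},
    {"dx": 0, "dy": 0, "dz": 0, "rx": 0, "ry": 0, "rz": 0, "fingers": 1},
    {"dx": 0, "dy": 0, "dz": 0, "rx": 0, "ry": 0, "rz": 0, "fingers": 1},
    {"dx": 0, "dy": 0, "dz": 0, "rx": 0, "ry": 0, "rz": 0, "fingers": 1},
    {"dx": 0, "dy": 0, "dz": 0, "rx": 0, "ry": 0, "rz": 0, "fingers": 1},
    {"dx": 0, "dy": 0, "dz": 0, "rx": 0, "ry": 0, "rz": 0, "fingers": 1},
    {"dx": 0, "dy": 0, "dz": 0, "rx": 0, "ry": 0, "rz": 0, "fingers": 1},
    {"dx": 0, "dy": 0, "dz": 0, "rx": 0, "ry": 0, "rz": 0, "fingers": 1}
  ]
}}

```text
clock: 6.6
tcp_pos: [0.4637, 0.0087, 0.1519]
orientation: [-0.011, 0.995, 0.104, -0.001]
wrist_force: [-0.1, -0.9, -2.2]
finger_gap: 0.0293
```

Emit:
{"name": "servo_tool", "arguments": {
  "deltas": [
    {"dx": 0, "dy": 0, "dz": 0, "rx": 0, "ry": 0, "rz": 0, "fingers": 1},
    {"dx": 0, "dy": 0, "dz": 0, "rx": 0, "ry": 0, "rz": 0, "fingers": 1},
    {"dx": 0, "dy": 0, "dz": 0, "rx": 0, "ry": 0, "rz": 0, "fingers": 1},
    {"dx": 0, "dy": 0, "dz": 0, "rx": 0, "ry": 0, "rz": 0, "fingers": 1},
    {"dx": 0, "dy": 0, "dz": 0, "rx": 0, "ry": 0, "rz": 0, "fingers": 1},
    {"dx": 0, "dy": 0, "dz": 0, "rx": 0, "ry": 0, "rz": 0, "fingers": 1}
  ]
}}

```text
clock: 7.2
tcp_pos: [0.4637, 0.0087, 0.1519]
orientation: [-0.011, 0.995, 0.104, -0.001]
wrist_force: [-0.7, 0.3, -2.6]
finger_gap: 0.0291
```

Emit:
{"name": "servo_tool", "arguments": {
  "deltas": [
    {"dx": -8, "dy": 15, "dz": 0, "rx": 0, "ry": 0, "rz": 0, "fingers": 1},
    {"dx": -8, "dy": 20, "dz": 0, "rx": 0, "ry": 0, "rz": 0, "fingers": 1},
    {"dx": -8, "dy": 20, "dz": -10, "rx": 0, "ry": 0, "rz": -0.04, "fingers": 1},
    {"dx": -9, "dy": 12, "dz": -20, "rx": 0, "ry": 0, "rz": -0.04, "fingers": 1},
    {"dx": -9, "dy": 7, "dz": -20, "rx": 0, "ry": 0, "rz": -0.04, "fingers": 1},
    {"dx": 0, "dy": 0, "dz": -10, "rx": 0, "ry": 0, "rz": 0, "fingers": 1},
    {"dx": 0, "dy": 0, "dz": -5, "rx": 0, "ry": 0, "rz": 0, "fingers": 1},
    {"dx": 0, "dy": 0, "dz": 0, "rx": 0, "ry": 0, "rz": 0, "fingers": 1}
  ]
}}

```text
clock: 8.0
tcp_pos: [0.4223, 0.0823, 0.0868]
orientation: [-0.011, 0.999, 0.044, -0.001]
wrist_force: [-0.4, 0.0, -1.9]
finger_gap: 0.0291
```

Emit:
{"name": "servo_tool", "arguments": {
  "deltas": [
    {"dx": 0, "dy": 0, "dz": -4, "rx": 0, "ry": 0, "rz": 0, "fingers": 1},
    {"dx": 0, "dy": 0, "dz": 0, "rx": 0, "ry": 0, "rz": 0, "fingers": 1},
    {"dx": 0, "dy": 0, "dz": 0, "rx": 0, "ry": 0, "rz": 0, "fingers": -1},
    {"dx": 0, "dy": 0, "dz": 0, "rx": 0, "ry": 0, "rz": 0, "fingers": -1},
    {"dx": 0, "dy": 0, "dz": 0, "rx": 0, "ry": 0, "rz": 0, "fingers": -1},
    {"dx": 0, "dy": 0, "dz": 0, "rx": 0, "ry": 0, "rz": 0, "fingers": -1},
    {"dx": 0, "dy": 0, "dz": 10, "rx": 0, "ry": 0, "rz": 0, "fingers": -1},
    {"dx": 0, "dy": 0, "dz": 30, "rx": 0, "ry": 0, "rz": 0, "fingers": -1}
  ]
}}

```text
clock: 8.8
tcp_pos: [0.4197, 0.0827, 0.1219]
orientation: [-0.012, 0.999, 0.044, -0.003]
wrist_force: [0.2, -0.6, 0.1]
finger_gap: 0.0855
```

Emit:
{"name": "servo_tool", "arguments": {
  "deltas": [
    {"dx": 0, "dy": -10, "dz": 45, "rx": 0, "ry": 0, "rz": 0, "fingers": -1},
    {"dx": 0, "dy": -10, "dz": 45, "rx": 0, "ry": 0, "rz": 0.14, "fingers": -1},
    {"dx": 0, "dy": -30, "dz": 35, "rx": 0, "ry": 0, "rz": 0.14, "fingers": -1},
    {"dx": 0, "dy": -45, "dz": 20, "rx": 0, "ry": 0, "rz": 0.14, "fingers": -1},
    {"dx": 0, "dy": -45, "dz": 0, "rx": 0, "ry": 0, "rz": 0.14, "fingers": -1},
    {"dx": 0, "dy": -45, "dz": 0, "rx": 0, "ry": 0, "rz": 0.14, "fingers": -1},
    {"dx": -10, "dy": -45, "dz": 0, "rx": 0, "ry": 0, "rz": 0.14, "fingers": -1},
    {"dx": -10, "dy": -45, "dz": 0, "rx": 0, "ry": 0, "rz": 0.14, "fingers": -1}
  ]
}}

```text
clock: 9.6
tcp_pos: [0.4039, -0.174, 0.2668]
orientation: [-0.009, 0.875, 0.485, -0.005]
wrist_force: [0.9, -0.3, -0.1]
finger_gap: 0.0851
```

Emit:
{"name": "servo_tool", "arguments": {
  "deltas": [
    {"dx": -10, "dy": -40, "dz": 0, "rx": 0, "ry": 0, "rz": 0.14, "fingers": -1},
    {"dx": -10, "dy": -31, "dz": 0, "rx": 0, "ry": 0, "rz": 0.14, "fingers": -1},
    {"dx": -15, "dy": 0, "dz": 0, "rx": 0, "ry": 0, "rz": 0.14, "fingers": -1},
    {"dx": 0, "dy": 0, "dz": 0, "rx": 0, "ry": 0, "rz": 0.14, "fingers": -1},
    {"dx": 0, "dy": 0, "dz": 0, "rx": 0, "ry": 0, "rz": 0, "fingers": -1},
    {"dx": 0, "dy": 0, "dz": 0, "rx": 0, "ry": 0, "rz": 0, "fingers": -1}
  ]
}}

```text
clock: 10.2
tcp_pos: [0.3697, -0.2425, 0.2664]
orientation: [-0.008, 0.711, 0.703, -0.008]
wrist_force: [-0.7, 0.3, -0.3]
finger_gap: 0.0853
```

Run:
```python
from h import *
from workcell import cut_out,env,read_camera
s=env.get_state(); print({k:np.round(s[k],4).tolist() for k in ("clock","tcp_pos","orientation","joint_pos","finger_gap")})
im,k,E=wrist(); np.savez("w5.npz",k=k,E=E)
a=read_camera("side")["img"]; 
cv2.imwrite("pics/w5.png",np.vstack([im[0:400,:,::-1],cv2.resize(a[200:300,280:440,::-1],None,fx=2,fy=2).repeat(2,1)[:,:640]]))
```

```text
{'clock': 10.2, 'tcp_pos': [0.3697, -0.2425, 0.2664], 'orientation': [-0.0076, 0.711, 0.7031, -0.008], 'joint_pos': [-0.7544, 0.086, -0.3319, 1.1688, -0.0155, 0.8276], 'finger_gap': 0.0853}
```

View pics/w5.png

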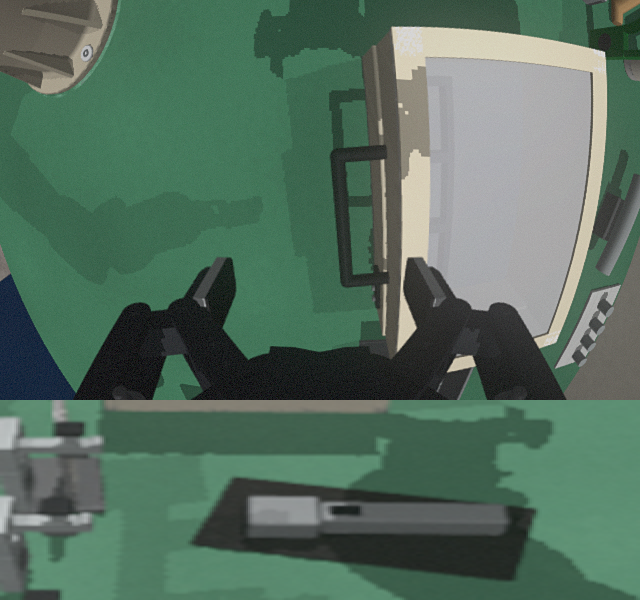

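The scanner lies near the mat's middle, right way up. The handle bar runs from (338,155) to (346,280) in the wrist view, and the guard top corners are at (395,28) and (606,52).

Run:
```python
from h import *
d=np.load("w5.npz");k,E=d["k"],d["E"]
np.set_printoptions(precision=4,suppress=True)
a,b=wz(k,E,338,155,.0875),wz(k,E,346,280,.0875); print(a,b,(a+b)/2,np.linalg.norm(a-b))
print("front top corner",wz(k,E,394,28,.1395),"back",wz(k,E,606,52,.1395))
c=np.array([.520,-.2535]);y=.078;M=np.array([[np.cos(y),-np.sin(y)],[np.sin(y),np.cos(y)]])
print("pred handle",c+M@[-.137,0],"corners",[c+M@p for p in([-.1,.15],[.1,.15],[-.1,-.15],[.1,-.15])])
```

```text
[ 0.3818 -0.2051  0.0875] [ 0.3905 -0.3236  0.0875] [ 0.3861 -0.2643  0.0875] 0.11881496165283222
front top corner [ 0.4157 -0.1127  0.1395] back [ 0.6115 -0.0953  0.1395]
pred handle [ 0.3834 -0.2642] corners [array([ 0.4086, -0.1117]), array([ 0.608 , -0.0962]), array([ 0.432 , -0.4108]), array([ 0.6314, -0.3953])]
```

Emit:
{"name": "servo_tool", "arguments": {
  "deltas": [
    {"dx": -8, "dy": -5, "dz": 0, "rx": 0.009, "ry": -0.12, "rz": 0.03, "fingers": 0.25},
    {"dx": -8, "dy": -7, "dz": -10, "rx": 0.009, "ry": -0.12, "rz": 0.03, "fingers": 0.25},
    {"dx": -8, "dy": -7, "dz": -20, "rx": 0.009, "ry": -0.13, "rz": 0.03, "fingers": 0.25},
    {"dx": -8, "dy": -6, "dz": -20, "rx": 0, "ry": 0, "rz": 0, "fingers": 0.25},
    {"dx": 0, "dy": 0, "dz": 0, "rx": 0, "ry": 0, "rz": 0, "fingers": 0.25},
    {"dx": 0, "dy": 0, "dz": 0, "rx": 0, "ry": 0, "rz": 0, "fingers": 0.25}
  ],
  "newtons": 20
}}

```text
clock: 10.9
tcp_pos: [0.3379, -0.2675, 0.2163]
orientation: [0.112, 0.667, 0.724, 0.132]
wrist_force: [0.4, 0.2, 0.0]
finger_gap: 0.0318
```

Emit:
{"name": "servo_tool", "arguments": {
  "deltas": [
    {"dx": 7, "dy": 0.5, "dz": -20, "rx": 0, "ry": 0, "rz": 0, "fingers": 0.25},
    {"dx": 7, "dy": 0.5, "dz": -20, "rx": 0, "ry": 0, "rz": 0, "fingers": 0.25},
    {"dx": 7, "dy": 0.5, "dz": -18, "rx": 0, "ry": 0, "rz": 0, "fingers": 0.25},
    {"dx": 6, "dy": 0.5, "dz": -16, "rx": 0, "ry": 0, "rz": 0, "fingers": 0.25},
    {"dx": 0, "dy": 0, "dz": 0, "rx": 0, "ry": 0, "rz": 0, "fingers": 0.25},
    {"dx": 0, "dy": 0, "dz": 0, "rx": 0, "ry": 0, "rz": 0, "fingers": 1},
    {"dx": 0, "dy": 0, "dz": 0, "rx": 0, "ry": 0, "rz": 0, "fingers": 1},
    {"dx": 0, "dy": 0, "dz": 0, "rx": 0, "ry": 0, "rz": 0, "fingers": 1}
  ]
}}

```text
clock: 11.7
tcp_pos: [0.3653, -0.2659, 0.143]
orientation: [0.114, 0.666, 0.725, 0.132]
wrist_force: [1.5, 0.8, 1.0]
finger_gap: 0.011
```

Emit:
{"name": "servo_tool", "arguments": {
  "deltas": [
    {"dx": 0, "dy": 0, "dz": 0, "rx": 0, "ry": 0, "rz": 0, "fingers": 1},
    {"dx": 0, "dy": 0, "dz": 0, "rx": 0, "ry": 0, "rz": 0, "fingers": 1},
    {"dx": 0, "dy": 0, "dz": 0, "rx": 0, "ry": 0, "rz": 0, "fingers": 1}
  ]
}}

```text
clock: 12.0
tcp_pos: [0.3653, -0.266, 0.1429]
orientation: [0.114, 0.667, 0.725, 0.132]
wrist_force: [-0.1, 2.4, 6.4]
finger_gap: 0.0115
```

Run:
```python
import numpy as np
r=.2373;st=[.03,.06]+[.08]*16+[.07,.06,.05,.04,.03,.02,.02]
th=np.cumsum([0]+st);print(len(st),th[-1])
p=np.c_[-r*np.cos(th+.0506),r*np.sin(th+.0506)]*1000
for i,(a,b) in enumerate(np.diff(p,axis=0)): print(i,round(th[i+1],2),round(a*.997,1),round(a*.077,1),round(b,1))
```

```text
25 1.6600000000000004
0 0.03 0.5 0.0 7.1
1 0.09 1.6 0.1 14.1
2 0.17 3.4 0.3 18.7
3 0.25 4.9 0.4 18.3
4 0.33 6.3 0.5 17.9
5 0.41 7.7 0.6 17.3
6 0.49 9.1 0.7 16.7
7 0.57 10.4 0.8 15.9
8 0.65 11.6 0.9 15.0
9 0.73 12.8 1.0 14.0
10 0.81 13.8 1.1 12.9
11 0.89 14.8 1.1 11.8
12 0.97 15.7 1.2 10.6
13 1.05 16.5 1.3 9.3
14 1.13 17.2 1.3 7.9
15 1.21 17.8 1.4 6.5
16 1.29 18.2 1.4 5.1
17 1.37 18.6 1.4 3.6
18 1.44 16.4 1.3 1.9
19 1.5 14.2 1.1 0.7
20 1.55 11.8 0.9 -0.1
21 1.59 9.5 0.7 -0.5
22 1.62 7.1 0.5 -0.6
23 1.64 4.7 0.4 -0.5
24 1.66 4.7 0.4 -0.6
```

Emit:
{"name": "servo_tool", "arguments": {
  "deltas": [
    {"dx": 0.5, "dy": 0, "dz": 7.1, "rx": 0, "ry": 0, "rz": 0, "fingers": 1},
    {"dx": 1.6, "dy": 0.1, "dz": 14.1, "rx": 0, "ry": 0, "rz": 0, "fingers": 1},
    {"dx": 3.4, "dy": 0.3, "dz": 18.7, "rx": 0, "ry": 0, "rz": 0, "fingers": 1},
    {"dx": 4.9, "dy": 0.4, "dz": 18.3, "rx": 0, "ry": 0, "rz": 0, "fingers": 1},
    {"dx": 6.3, "dy": 0.5, "dz": 17.9, "rx": 0, "ry": 0, "rz": 0, "fingers": 1}
  ],
  "newtons": 30
}}

```text
clock: 12.5
tcp_pos: [0.3806, -0.2645, 0.2182]
orientation: [0.112, 0.667, 0.725, 0.13]
wrist_force: [1.9, -1.4, -3.9]
finger_gap: 0.0106
```

Emit:
{"name": "servo_tool", "arguments": {
  "deltas": [
    {"dx": 7.7, "dy": 0.6, "dz": 17.3, "rx": 0, "ry": 0, "rz": 0, "fingers": 1},
    {"dx": 9.1, "dy": 0.7, "dz": 16.7, "rx": 0, "ry": 0, "rz": 0, "fingers": 1},
    {"dx": 10.4, "dy": 0.8, "dz": 15.9, "rx": 0, "ry": 0, "rz": 0, "fingers": 1},
    {"dx": 11.6, "dy": 0.9, "dz": 15.0, "rx": 0, "ry": 0, "rz": 0, "fingers": 1}
  ]
}}

```text
clock: 12.9
tcp_pos: [0.4175, -0.2614, 0.2829]
orientation: [0.11, 0.669, 0.724, 0.128]
wrist_force: [-7.9, -1.3, 2.5]
finger_gap: 0.0108
```

Emit:
{"name": "servo_tool", "arguments": {
  "deltas": [
    {"dx": 12.8, "dy": 1.0, "dz": 14.0, "rx": 0, "ry": 0, "rz": 0, "fingers": 1},
    {"dx": 13.8, "dy": 1.1, "dz": 12.9, "rx": 0, "ry": 0, "rz": 0, "fingers": 1},
    {"dx": 14.8, "dy": 1.1, "dz": 11.8, "rx": 0, "ry": 0, "rz": 0, "fingers": 1},
    {"dx": 15.7, "dy": 1.2, "dz": 10.6, "rx": 0, "ry": 0, "rz": 0, "fingers": 1},
    {"dx": 16.5, "dy": 1.3, "dz": 9.3, "rx": 0, "ry": 0, "rz": 0, "fingers": 1}
  ]
}}

```text
clock: 13.4
tcp_pos: [0.4929, -0.2552, 0.342]
orientation: [0.112, 0.667, 0.725, 0.131]
wrist_force: [-2.5, 1.6, 2.4]
finger_gap: 0.0105
```

Emit:
{"name": "servo_tool", "arguments": {
  "deltas": [
    {"dx": 17.2, "dy": 1.3, "dz": 7.9, "rx": 0, "ry": 0, "rz": 0, "fingers": 1},
    {"dx": 17.8, "dy": 1.4, "dz": 6.5, "rx": 0, "ry": 0, "rz": 0, "fingers": 1},
    {"dx": 0, "dy": 0, "dz": 0, "rx": 0, "ry": 0, "rz": 0, "fingers": 1}
  ]
}}

```text
clock: 13.7
tcp_pos: [0.5299, -0.2523, 0.3569]
orientation: [0.113, 0.666, 0.725, 0.132]
wrist_force: [-2.2, 4.0, 6.3]
finger_gap: 0.0109
```

Emit:
{"name": "servo_tool", "arguments": {
  "deltas": [
    {"dx": 18.2, "dy": 1.4, "dz": 5.1, "rx": 0, "ry": 0, "rz": 0, "fingers": 1},
    {"dx": 18.6, "dy": 1.4, "dz": 3.6, "rx": 0, "ry": 0, "rz": 0, "fingers": 1},
    {"dx": 14, "dy": 1.1, "dz": 1.9, "rx": 0, "ry": 0, "rz": 0, "fingers": 1},
    {"dx": 8, "dy": 0.6, "dz": 0.5, "rx": 0, "ry": 0, "rz": 0, "fingers": 1},
    {"dx": 8, "dy": 0.6, "dz": 0.2, "rx": 0, "ry": 0, "rz": 0, "fingers": 1},
    {"dx": 6, "dy": 0.5, "dz": 0, "rx": 0, "ry": 0, "rz": 0, "fingers": 1},
    {"dx": 6, "dy": 0.5, "dz": 0, "rx": 0, "ry": 0, "rz": 0, "fingers": 1},
    {"dx": 6, "dy": 0.5, "dz": -0.3, "rx": 0, "ry": 0, "rz": 0, "fingers": 1}
  ]
}}

```text
clock: 14.5
tcp_pos: [0.6131, -0.2456, 0.3664]
orientation: [0.112, 0.667, 0.725, 0.132]
wrist_force: [-0.4, 5.5, 1.3]
finger_gap: 0.0107
```

Emit:
{"name": "servo_tool", "arguments": {
  "deltas": [
    {"dx": 6, "dy": 0.5, "dz": -0.5, "rx": 0, "ry": 0, "rz": 0, "fingers": 1},
    {"dx": 6, "dy": 0.5, "dz": -0.5, "rx": 0, "ry": 0, "rz": 0, "fingers": 1},
    {"dx": 5, "dy": 0.4, "dz": -0.5, "rx": 0, "ry": 0, "rz": 0, "fingers": 1},
    {"dx": 4, "dy": 0.3, "dz": -0.5, "rx": 0, "ry": 0, "rz": 0, "fingers": 1},
    {"dx": 3, "dy": 0, "dz": 0, "rx": 0, "ry": 0, "rz": 0, "fingers": 1},
    {"dx": 0, "dy": 0, "dz": 0, "rx": 0, "ry": 0, "rz": 0, "fingers": 1},
    {"dx": 0, "dy": 0, "dz": 0, "rx": 0, "ry": 0, "rz": 0, "fingers": 1}
  ]
}}

```text
clock: 15.2
tcp_pos: [0.6356, -0.2437, 0.3639]
orientation: [0.11, 0.667, 0.725, 0.131]
wrist_force: [-6.3, 5.1, 2.2]
finger_gap: 0.0107
```

Emit:
{"name": "servo_tool", "arguments": {
  "deltas": [
    {"dx": 0, "dy": 0, "dz": 0, "rx": 0, "ry": 0, "rz": 0, "fingers": 0.3},
    {"dx": 0, "dy": 0, "dz": 0, "rx": 0, "ry": 0, "rz": 0, "fingers": 0.3},
    {"dx": 0, "dy": 0, "dz": 0, "rx": 0, "ry": 0, "rz": 0, "fingers": 0.3},
    {"dx": -7, "dy": -0.5, "dz": 18, "rx": 0, "ry": 0, "rz": 0, "fingers": 0.3},
    {"dx": -8, "dy": -0.5, "dz": 20, "rx": 0, "ry": 0, "rz": 0, "fingers": 0.3},
    {"dx": -20, "dy": -0.5, "dz": 20, "rx": -0.009, "ry": 0.12, "rz": 0, "fingers": 0.3},
    {"dx": -45, "dy": 0, "dz": 0, "rx": -0.009, "ry": 0.12, "rz": 0, "fingers": 0.3},
    {"dx": -45, "dy": 0, "dz": 0, "rx": -0.009, "ry": 0.11, "rz": 0, "fingers": 0.3}
  ]
}}

```text
clock: 16.0
tcp_pos: [0.5119, -0.2467, 0.4239]
orientation: [-0.007, 0.678, 0.735, 0.002]
wrist_force: [-0.4, -0.4, -0.6]
finger_gap: 0.03
```

Emit:
{"name": "servo_tool", "arguments": {
  "deltas": [
    {"dx": -20, "dy": 0, "dz": 0, "rx": 0, "ry": 0, "rz": 0.14, "fingers": 0},
    {"dx": -20, "dy": 0, "dz": 0, "rx": 0, "ry": 0, "rz": 0.14, "fingers": 0},
    {"dx": -10, "dy": 0, "dz": 0, "rx": 0, "ry": 0, "rz": 0.14, "fingers": 0},
    {"dx": 0, "dy": 0, "dz": 0, "rx": 0, "ry": 0, "rz": 0.14, "fingers": 0},
    {"dx": 0, "dy": 0, "dz": 0, "rx": 0, "ry": 0, "rz": 0.14, "fingers": 0},
    {"dx": 0, "dy": 0, "dz": 0, "rx": 0, "ry": 0, "rz": 0.14, "fingers": 0},
    {"dx": 0, "dy": 0, "dz": 0, "rx": 0, "ry": 0, "rz": 0.14, "fingers": 0},
    {"dx": 0, "dy": 0, "dz": 0, "rx": 0, "ry": 0, "rz": 0.14, "fingers": 0}
  ]
}}

```text
clock: 16.8
tcp_pos: [0.4627, -0.2466, 0.4229]
orientation: [-0.007, 0.181, 0.983, -0.001]
wrist_force: [-1.0, -0.9, 0.3]
finger_gap: 0.0427
```

Emit:
{"name": "servo_tool", "arguments": {
  "deltas": [
    {"dx": 0, "dy": 0, "dz": 0, "rx": 0, "ry": 0, "rz": 0.14, "fingers": 0},
    {"dx": 0, "dy": 0, "dz": 0, "rx": 0, "ry": 0, "rz": 0.14, "fingers": 0},
    {"dx": 0, "dy": 0, "dz": 0, "rx": 0, "ry": 0, "rz": 0.14, "fingers": 0},
    {"dx": 0, "dy": 0, "dz": 0, "rx": 0, "ry": 0, "rz": 0.04, "fingers": 0},
    {"dx": 0, "dy": 0, "dz": 0, "rx": 0, "ry": 0, "rz": 0, "fingers": 0},
    {"dx": 0, "dy": 0, "dz": 0, "rx": 0, "ry": 0, "rz": 0, "fingers": 0}
  ]
}}

```text
clock: 17.4
tcp_pos: [0.4626, -0.2464, 0.4229]
orientation: [-0.007, -0.044, 0.999, -0.002]
wrist_force: [0.6, 1.3, 0.2]
finger_gap: 0.0425
```

Run:
```python
from h import *
from workcell import env,read_camera
s=env.get_state(); print({k:np.round(s[k],4).tolist() for k in ("clock","tcp_pos","orientation","joint_pos","finger_gap")})
im,k,E=wrist(); np.savez("w6.npz",k=k,E=E)
a=read_camera("side")["img"]; cv2.imwrite("pics/side6.png",a[:,:,::-1]);cv2.imwrite("pics/w6full.png",im[:,:,::-1])
cv2.imwrite("pics/w6.png",np.vstack([im[0:350,:,::-1],cv2.resize(a[60:185,240:440,::-1],None,fx=2,fy=2).repeat(2,1)[:,:640]]))
```

```text
{'clock': 17.4, 'tcp_pos': [0.4626, -0.2464, 0.4229], 'orientation': [-0.007, -0.0442, 0.999, -0.0021], 'joint_pos': [-0.6372, 0.2165, 0.2061, 1.5686, -0.0122, -0.7257], 'finger_gap': 0.0425}
```

View pics/w6.png

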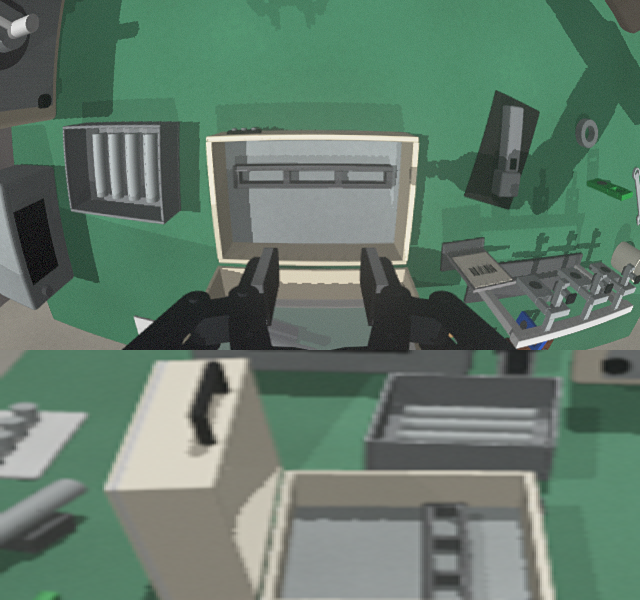

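The guard is up on its stop in both views. The rack slots in the wrist view are at about (258,176), (317,176) and (365,176). Measuring them more finely.

Run:
```python
import cv2
a=cv2.imread("pics/w6full.png")
cv2.imwrite("pics/w6c.png",cv2.resize(a[120:220,205:420],None,fx=3.7,fy=3.7,interpolation=cv2.INTER_CUBIC))
```

```text
(no output)
```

View pics/w6c.png

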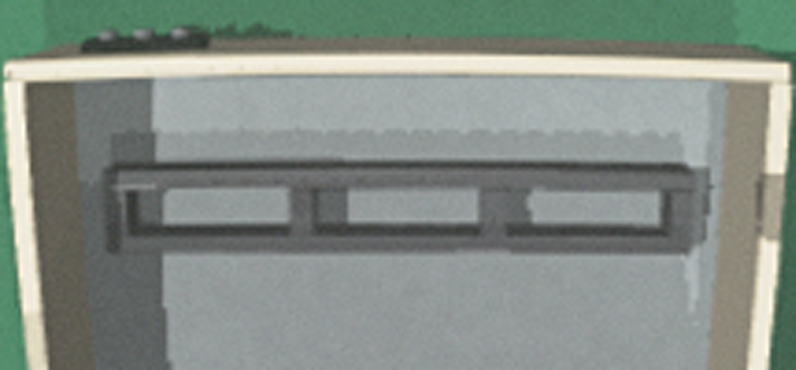

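Run:
```python
from h import *
d=np.load("w6.npz");k,E=d["k"],d["E"]
np.set_printoptions(precision=4,suppress=True)
P=[wz(k,E,205+u/3.7,120+214/3.7,.032) for u in (208,398,590)]; print(P, np.linalg.norm(P[2]-P[0]))
print("slot width",wz(k,E,312,120+190/3.7,.032)-wz(k,E,312,120+238/3.7,.032))
C=[wz(k,E,205+u/3.7,120+v/3.7,.075) for u,v in ((5,60),(790,62))]; print("front rim corners",C,np.linalg.norm(C[0]-C[1]))
c=np.array([.5225,-.2535]);y=.077;M=np.array([[np.cos(y),-np.sin(y)],[np.sin(y),np.cos(y)]])
print("pred slots",[c+M@[-.03,q] for q in(-.08,0,.08)])
```

```text
[array([ 0.5005, -0.3346,  0.032 ]), array([ 0.4938, -0.2551,  0.032 ]), array([ 0.4865, -0.1756,  0.032 ])] 0.15954871930937348
slot width [-0.0204 -0.0017  0.    ]
front rim corners [array([ 0.435 , -0.4097,  0.075 ]), array([ 0.4105, -0.1132,  0.075 ])] 0.29749449320781796
pred slots [array([ 0.4987, -0.3356]), array([ 0.4926, -0.2558]), array([ 0.4864, -0.176 ])]
```

Emit:
{"name": "servo_tool", "arguments": {
  "deltas": [
    {"dx": 0, "dy": 44, "dz": 0, "rx": 0.005, "ry": -0.014, "rz": 0.011, "fingers": 0},
    {"dx": 0, "dy": 44, "dz": 0, "rx": 0, "ry": 0, "rz": 0, "fingers": 0},
    {"dx": 0, "dy": 44, "dz": 0, "rx": 0, "ry": 0, "rz": 0, "fingers": 0},
    {"dx": 0, "dy": 44, "dz": 0, "rx": 0, "ry": 0, "rz": 0, "fingers": 0},
    {"dx": 0, "dy": 44, "dz": 0, "rx": 0, "ry": 0, "rz": 0, "fingers": 0},
    {"dx": 10, "dy": 44, "dz": 0, "rx": 0, "ry": 0, "rz": 0, "fingers": 0},
    {"dx": 15, "dy": 44, "dz": 0, "rx": 0, "ry": 0, "rz": 0, "fingers": 0},
    {"dx": 15, "dy": 44, "dz": 0, "rx": 0, "ry": 0, "rz": 0, "fingers": 0}
  ]
}}

```text
clock: 18.3
tcp_pos: [0.5026, 0.1078, 0.4233]
orientation: [0.001, -0.05, 0.999, 0.0]
wrist_force: [1.1, -1.3, 0.9]
finger_gap: 0.0424
```

Emit:
{"name": "servo_tool", "arguments": {
  "deltas": [
    {"dx": 15, "dy": 34, "dz": -10, "rx": 0, "ry": 0, "rz": 0, "fingers": 0},
    {"dx": 0, "dy": 30, "dz": -10, "rx": 0, "ry": 0, "rz": 0, "fingers": 0},
    {"dx": 0, "dy": 0, "dz": 0, "rx": 0, "ry": 0, "rz": 0, "fingers": 0},
    {"dx": 0, "dy": 0, "dz": 0, "rx": 0, "ry": 0, "rz": 0, "fingers": 0}
  ]
}}

```text
clock: 18.7
tcp_pos: [0.5174, 0.1704, 0.4025]
orientation: [-0.001, -0.051, 0.999, -0.0]
wrist_force: [0.2, -0.4, 0.0]
finger_gap: 0.0423
```

Run:
```python
from h import *
from workcell import env,read_camera
s=env.get_state(); print({k:np.round(s[k],4).tolist() for k in ("clock","tcp_pos","orientation","joint_pos","finger_gap")})
im,k,E=wrist(); np.savez("w7.npz",k=k,E=E)
cv2.imwrite("pics/w7full.png",im[:,:,::-1])
k1=np.array([.5841,.129,.224])
ex=np.array([.995,.0998,0]);ey=np.array([-.0998,.995,0])
for i in range(3): print(np.round(wproj(k,E,k1+ey*.1*i)),np.round(wproj(k,E,k1+ey*.1*i+ex*.033-[0,0,.01])))
cv2.imwrite("pics/w7.png",cv2.resize(im[80:330,120:520,::-1],None,fx=2,fy=2,interpolation=cv2.INTER_CUBIC))
```

```text
{'clock': 18.7, 'tcp_pos': [0.5174, 0.1704, 0.4025], 'orientation': [-0.0005, -0.0511, 0.9987, -0.0001], 'joint_pos': [0.1708, 0.2482, 0.1974, 1.5211, 0.0, 0.0685], 'finger_gap': 0.0423}
[267. 263.] [271. 286.]
[375. 263.] [371. 286.]
[471. 258.] [461. 281.]
```

View pics/w7.png

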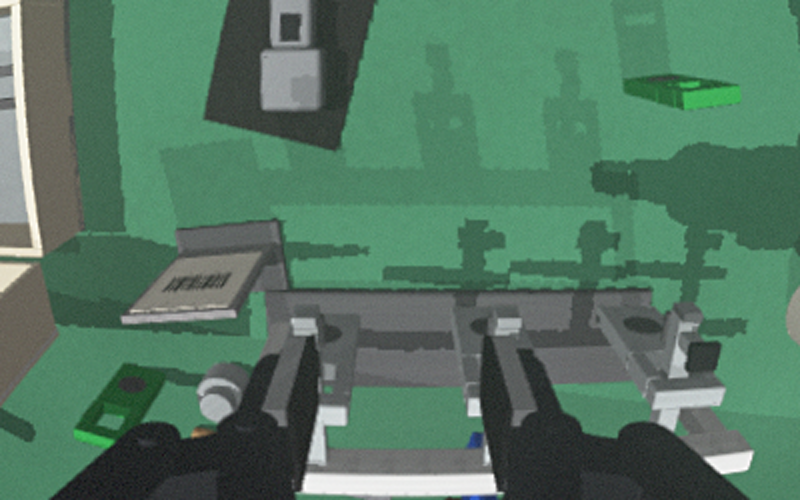

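The keeper 3 cap is at pixel (471,258), exactly as predicted, so the stand pose holds. Closing the fingers and going over keeper 1.

Emit:
{"name": "servo_tool", "arguments": {
  "deltas": [
    {"dx": 17, "dy": -11, "dz": -15, "rx": 0, "ry": 0, "rz": 0, "fingers": 1},
    {"dx": 17, "dy": -10, "dz": -20, "rx": 0, "ry": 0, "rz": 0, "fingers": 1},
    {"dx": 17, "dy": -10, "dz": -20, "rx": 0, "ry": 0, "rz": 0, "fingers": 1},
    {"dx": 16, "dy": -10, "dz": -20, "rx": 0, "ry": 0, "rz": 0, "fingers": 1},
    {"dx": 0, "dy": 0, "dz": -15, "rx": 0, "ry": 0, "rz": 0, "fingers": 1},
    {"dx": 0, "dy": 0, "dz": 0, "rx": 0, "ry": 0, "rz": 0, "fingers": 1},
    {"dx": 0, "dy": 0, "dz": 0, "rx": 0, "ry": 0, "rz": 0, "fingers": 1}
  ]
}}

```text
clock: 19.45
tcp_pos: [0.5848, 0.1275, 0.3128]
orientation: [-0.0, -0.049, 0.999, 0.0]
wrist_force: [-0.6, 0.2, 0.3]
finger_gap: 0.0002
```

Emit:
{"name": "servo_tool", "arguments": {
  "deltas": [
    {"dx": 0, "dy": 0, "dz": -4, "rx": 0, "ry": 0, "rz": 0, "fingers": 1},
    {"dx": 0, "dy": 0, "dz": -4, "rx": 0, "ry": 0, "rz": 0, "fingers": 1},
    {"dx": 0, "dy": 0, "dz": -3, "rx": 0, "ry": 0, "rz": 0, "fingers": 1},
    {"dx": 0, "dy": 0, "dz": -3, "rx": 0, "ry": 0, "rz": 0, "fingers": 1},
    {"dx": 0, "dy": 0, "dz": -3, "rx": 0, "ry": 0, "rz": 0, "fingers": 1}
  ]
}}

```text
clock: 19.95
tcp_pos: [0.5845, 0.1291, 0.2961]
orientation: [0.0, -0.051, 0.999, 0.0]
wrist_force: [-3.4, -0.8, 8.6]
finger_gap: 0.0
```

Emit:
{"name": "servo_tool", "arguments": {
  "deltas": [
    {"dx": 0, "dy": 0, "dz": -2.5, "rx": 0, "ry": 0, "rz": 0, "fingers": 1},
    {"dx": 0, "dy": 0, "dz": -2.5, "rx": 0, "ry": 0, "rz": 0, "fingers": 1},
    {"dx": 0, "dy": 0, "dz": -2.5, "rx": 0, "ry": 0, "rz": 0, "fingers": 1},
    {"dx": 0, "dy": 0, "dz": -2.5, "rx": 0, "ry": 0, "rz": 0, "fingers": 1},
    {"dx": 0, "dy": 0, "dz": -2.5, "rx": 0, "ry": 0, "rz": 0, "fingers": 1},
    {"dx": 0, "dy": 0, "dz": -2.5, "rx": 0, "ry": 0, "rz": 0, "fingers": 1},
    {"dx": 0, "dy": 0, "dz": -2, "rx": 0, "ry": 0, "rz": 0, "fingers": 1},
    {"dx": 0, "dy": 0, "dz": -1, "rx": 0, "ry": 0, "rz": 0, "fingers": 1}
  ]
}}

```text
clock: 20.75
tcp_pos: [0.5845, 0.1291, 0.2795]
orientation: [0.001, -0.051, 0.999, 0.0]
wrist_force: [-3.1, 0.2, 6.7]
finger_gap: -0.0002
```

Emit:
{"name": "servo_tool", "arguments": {
  "deltas": [
    {"dx": 0, "dy": 0, "dz": -1, "rx": 0, "ry": 0, "rz": 0, "fingers": 1},
    {"dx": 0, "dy": 0, "dz": -0.5, "rx": 0, "ry": 0, "rz": 0, "fingers": 1}
  ]
}}

```text
clock: 20.95
tcp_pos: [0.5845, 0.1291, 0.2773]
orientation: [0.001, -0.051, 0.999, 0.0]
wrist_force: [-0.8, -0.5, 4.2]
finger_gap: -0.0002
```

Emit:
{"name": "servo_tool", "arguments": {
  "deltas": [
    {"dx": 0, "dy": 0, "dz": -1, "rx": 0, "ry": 0, "rz": 0, "fingers": 1},
    {"dx": 0, "dy": 0, "dz": 12, "rx": 0, "ry": 0, "rz": 0, "fingers": 1},
    {"dx": 0, "dy": 0, "dz": 15, "rx": 0, "ry": 0, "rz": 0, "fingers": -1},
    {"dx": 11, "dy": 1.1, "dz": 0, "rx": 0, "ry": 0, "rz": 0, "fingers": -1},
    {"dx": 11, "dy": 1.1, "dz": 0, "rx": 0, "ry": 0, "rz": 0, "fingers": -1},
    {"dx": 10.8, "dy": 1.1, "dz": 0, "rx": 0, "ry": 0, "rz": 0, "fingers": -1},
    {"dx": 0, "dy": 0, "dz": 0, "rx": 0, "ry": 0, "rz": 0, "fingers": -1},
    {"dx": 0, "dy": 0, "dz": -10, "rx": 0, "ry": 0, "rz": 0, "fingers": -1}
  ]
}}

```text
clock: 21.75
tcp_pos: [0.6179, 0.1323, 0.2934]
orientation: [0.001, -0.05, 0.999, 0.0]
wrist_force: [-0.5, -0.1, -0.5]
finger_gap: 0.0846
```

Emit:
{"name": "servo_tool", "arguments": {
  "deltas": [
    {"dx": 0, "dy": 0, "dz": -20, "rx": 0, "ry": 0, "rz": 0, "fingers": -1},
    {"dx": 0, "dy": 0, "dz": -20, "rx": 0, "ry": 0, "rz": 0, "fingers": -1},
    {"dx": 0, "dy": 0, "dz": -7, "rx": 0, "ry": 0, "rz": 0, "fingers": -1},
    {"dx": 0, "dy": 0, "dz": 0, "rx": 0, "ry": 0, "rz": 0, "fingers": 1},
    {"dx": 0, "dy": 0, "dz": 0, "rx": 0, "ry": 0, "rz": 0, "fingers": 1},
    {"dx": 0, "dy": 0, "dz": 0, "rx": 0, "ry": 0, "rz": 0, "fingers": 1},
    {"dx": 0, "dy": 0, "dz": 0, "rx": 0, "ry": 0, "rz": 0, "fingers": 1}
  ],
  "newtons": 60
}}

```text
clock: 22.45
tcp_pos: [0.6179, 0.1323, 0.2468]
orientation: [0.001, -0.05, 0.999, 0.0]
wrist_force: [-1.3, -1.1, 3.1]
finger_gap: 0.043
```

Gap 43 mm: plate gripped. Lifting 12 mm and drawing it off.

Emit:
{"name": "servo_tool", "arguments": {
  "deltas": [
    {"dx": 0, "dy": 0, "dz": 4, "rx": 0, "ry": 0, "rz": 0, "fingers": 1},
    {"dx": 0, "dy": 0, "dz": 4, "rx": 0, "ry": 0, "rz": 0, "fingers": 1},
    {"dx": 0, "dy": 0, "dz": 4, "rx": 0, "ry": 0, "rz": 0, "fingers": 1},
    {"dx": 0, "dy": 0, "dz": 0, "rx": 0, "ry": 0, "rz": 0, "fingers": 1},
    {"dx": 0, "dy": 0, "dz": 0, "rx": 0, "ry": 0, "rz": 0, "fingers": 1}
  ]
}}

```text
clock: 22.95
tcp_pos: [0.6174, 0.1322, 0.2574]
orientation: [0.0, -0.05, 0.999, 0.0]
wrist_force: [-0.3, 0.2, -1.7]
finger_gap: 0.0431
```

Emit:
{"name": "servo_tool", "arguments": {
  "deltas": [
    {"dx": -8, "dy": -0.8, "dz": 0, "rx": 0, "ry": 0, "rz": 0, "fingers": 1},
    {"dx": -10, "dy": -1, "dz": 0, "rx": 0, "ry": 0, "rz": 0, "fingers": 1},
    {"dx": -10, "dy": -1, "dz": 0, "rx": 0, "ry": 0, "rz": 0, "fingers": 1},
    {"dx": -10, "dy": -1, "dz": 0, "rx": 0, "ry": 0, "rz": 0, "fingers": 1},
    {"dx": -10, "dy": -1, "dz": 0, "rx": 0, "ry": 0, "rz": 0, "fingers": 1},
    {"dx": -10, "dy": -1, "dz": 0, "rx": 0, "ry": 0, "rz": 0, "fingers": 1},
    {"dx": -10, "dy": -1, "dz": 0, "rx": 0, "ry": 0, "rz": 0, "fingers": 1},
    {"dx": -10, "dy": -1, "dz": 0, "rx": 0, "ry": 0, "rz": 0, "fingers": 1}
  ]
}}

```text
clock: 23.75
tcp_pos: [0.5385, 0.1244, 0.2575]
orientation: [0.0, -0.05, 0.999, 0.0]
wrist_force: [0.8, -0.1, -1.9]
finger_gap: 0.0429
```

Run:
```python
from h import *
from workcell import read_camera
a=read_camera("side")["img"];b=read_camera("scene")["img"]
cv2.imwrite("pics/v8.png",np.hstack([cv2.resize(a[130:330,200:400,::-1],None,fx=2,fy=2),cv2.resize(b[120:320,260:460,::-1],None,fx=2,fy=2)]))
```

```text
(no output)
```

View pics/v8.png

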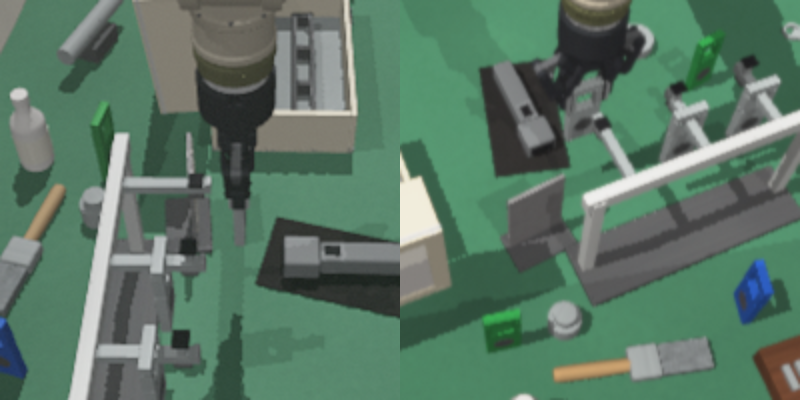

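Plate 1 hangs upright in the gripper, off the hook. Carrying it to slot 1.

Emit:
{"name": "servo_tool", "arguments": {
  "deltas": [
    {"dx": -6, "dy": -15, "dz": 5, "rx": 0, "ry": 0, "rz": -0.018, "fingers": 1},
    {"dx": -6, "dy": -30, "dz": 0, "rx": 0, "ry": 0, "rz": 0, "fingers": 1},
    {"dx": -5, "dy": -44, "dz": 0, "rx": 0, "ry": 0, "rz": 0, "fingers": 1},
    {"dx": -5, "dy": -46, "dz": 0, "rx": 0, "ry": 0, "rz": 0, "fingers": 1},
    {"dx": -5, "dy": -46, "dz": 0, "rx": 0, "ry": 0, "rz": 0, "fingers": 1},
    {"dx": -5, "dy": -46, "dz": 0, "rx": 0, "ry": 0, "rz": 0, "fingers": 1},
    {"dx": -5, "dy": -46, "dz": 0, "rx": 0, "ry": 0, "rz": 0, "fingers": 1},
    {"dx": -1, "dy": -46, "dz": 0, "rx": 0, "ry": 0, "rz": 0, "fingers": 1}
  ]
}}

```text
clock: 24.65
tcp_pos: [0.5004, -0.1972, 0.2629]
orientation: [0.0, -0.041, 0.999, -0.0]
wrist_force: [1.0, 0.8, -3.3]
finger_gap: 0.043
```

Emit:
{"name": "servo_tool", "arguments": {
  "deltas": [
    {"dx": 0, "dy": -46, "dz": 0, "rx": 0, "ry": 0, "rz": 0, "fingers": 1},
    {"dx": 0, "dy": -44, "dz": 0, "rx": 0, "ry": 0, "rz": 0, "fingers": 1},
    {"dx": 0, "dy": -33, "dz": 0, "rx": 0, "ry": 0, "rz": 0, "fingers": 1},
    {"dx": 0, "dy": -17, "dz": -10, "rx": 0, "ry": 0, "rz": 0, "fingers": 1},
    {"dx": 0, "dy": 0, "dz": -25, "rx": 0, "ry": 0, "rz": 0, "fingers": 1},
    {"dx": 0, "dy": 0, "dz": -25, "rx": 0, "ry": 0, "rz": 0, "fingers": 1},
    {"dx": 0, "dy": 0, "dz": 0, "rx": 0, "ry": 0, "rz": 0, "fingers": 1},
    {"dx": 0, "dy": 0, "dz": 0, "rx": 0, "ry": 0, "rz": 0, "fingers": 1}
  ]
}}

```text
clock: 25.45
tcp_pos: [0.5009, -0.3342, 0.2021]
orientation: [-0.001, -0.041, 0.999, 0.001]
wrist_force: [0.4, 0.5, -2.7]
finger_gap: 0.0429
```

Run:
```python
from h import *
from workcell import env
s=env.get_state(); print({k:np.round(s[k],4).tolist() for k in ("clock","tcp_pos","orientation","joint_pos","finger_gap")})
im,k,E=wrist(); np.savez("w9.npz",k=k,E=E)
p=s["tcp_pos"];ex=np.array([np.cos(.083),np.sin(.083),0]);ey=np.array([-np.sin(.083),np.cos(.083),0])
for z,n in ((-.0328,"top"),(-.1448,"bottom")):
    print(n,[np.round(wproj(k,E,p+ex*a+ey*b+[0,0,z])).tolist() for a in(-.006,.006) for b in (-.022,.022)])
print("slot1 rim",[np.round(wproj(k,E,np.array([.5,-.335,.032])+ex*a+ey*b)).tolist() for a in(-.01,.01) for b in (-.035,.035)])
cv2.imwrite("pics/w9.png",cv2.resize(im[60:310,160:480,::-1],None,fx=2.4,fy=2.4,interpolation=cv2.INTER_CUBIC))
```

```text
{'clock': 25.45, 'tcp_pos': [0.5009, -0.3342, 0.2021], 'orientation': [-0.0007, -0.0415, 0.9991, 0.0009], 'joint_pos': [-0.7217, 0.4129, -0.0625, 1.0976, 0.0003, -0.8046], 'finger_gap': 0.0429}
top [[264.0, 296.0], [372.0, 296.0], [267.0, 318.0], [370.0, 318.0]]
bottom [[289.0, 205.0], [348.0, 205.0], [289.0, 220.0], [348.0, 220.0]]
slot1 rim [[274.0, 189.0], [361.0, 189.0], [276.0, 212.0], [360.0, 212.0]]
```

View pics/w9.png

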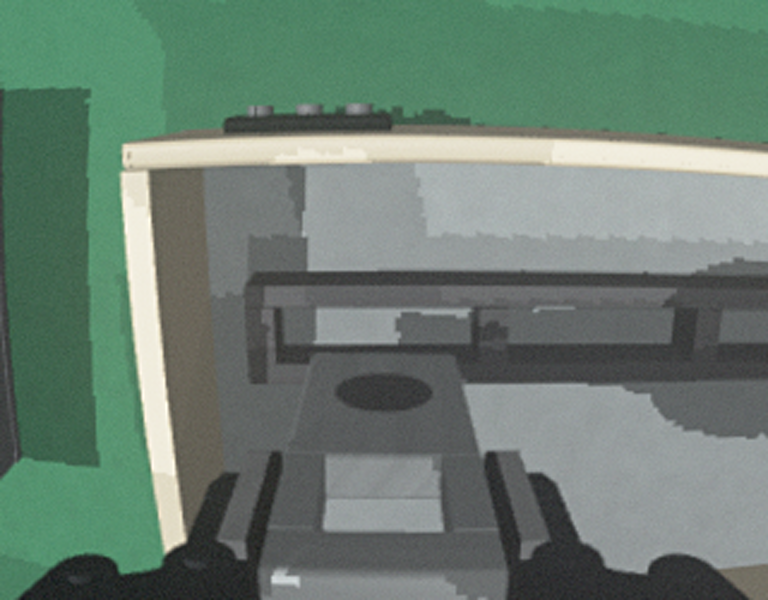

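The plate's lower front edge is at row 208 against 205 predicted, so it sits 2.3 mm further +x than the TCP. The slot edges at rows 188 and 210 agree to 1 mm. Shifting -4 mm in x and lowering.

Emit:
{"name": "servo_tool", "arguments": {
  "deltas": [
    {"dx": -4, "dy": -1, "dz": 0, "rx": 0, "ry": 0, "rz": 0, "fingers": 1},
    {"dx": 0, "dy": 0, "dz": -10, "rx": 0, "ry": 0, "rz": 0, "fingers": 1},
    {"dx": 0, "dy": 0, "dz": -10, "rx": 0, "ry": 0, "rz": 0, "fingers": 1},
    {"dx": 0, "dy": 0, "dz": -8, "rx": 0, "ry": 0, "rz": 0, "fingers": 1},
    {"dx": 0, "dy": 0, "dz": -6, "rx": 0, "ry": 0, "rz": 0, "fingers": 1},
    {"dx": 0, "dy": 0, "dz": -5, "rx": 0, "ry": 0, "rz": 0, "fingers": 1},
    {"dx": 0, "dy": 0, "dz": -4, "rx": 0, "ry": 0, "rz": 0, "fingers": 1},
    {"dx": 0, "dy": 0, "dz": 0, "rx": 0, "ry": 0, "rz": 0, "fingers": 1}
  ]
}}

```text
clock: 26.3
tcp_pos: [0.4971, -0.3353, 0.1586]
orientation: [-0.0, -0.041, 0.999, 0.001]
wrist_force: [0.0, 1.1, -3.6]
finger_gap: 0.043
```

Emit:
{"name": "servo_tool", "arguments": {
  "deltas": [
    {"dx": 0, "dy": 0, "dz": -2, "rx": 0, "ry": 0, "rz": 0, "fingers": 1},
    {"dx": 0, "dy": 0, "dz": -2, "rx": 0, "ry": 0, "rz": 0, "fingers": 1},
    {"dx": 0, "dy": 0, "dz": 0, "rx": 0, "ry": 0, "rz": 0, "fingers": 1}
  ]
}}

```text
clock: 26.6
tcp_pos: [0.4974, -0.3355, 0.1553]
orientation: [-0.0, -0.041, 0.999, 0.0]
wrist_force: [0.2, -0.7, -2.9]
finger_gap: 0.0431
```

Emit:
{"name": "servo_tool", "arguments": {
  "deltas": [
    {"dx": 0, "dy": 0, "dz": -1, "rx": 0, "ry": 0, "rz": 0, "fingers": 1},
    {"dx": 0, "dy": 0, "dz": -1, "rx": 0, "ry": 0, "rz": 0, "fingers": 1},
    {"dx": 0, "dy": 0, "dz": 0, "rx": 0, "ry": 0, "rz": 0, "fingers": 1}
  ]
}}

```text
clock: 26.9
tcp_pos: [0.4975, -0.3356, 0.1548]
orientation: [0.0, -0.042, 0.999, -0.0]
wrist_force: [-2.1, 1.4, 5.4]
finger_gap: 0.0435
```

Plate 1 is on the floor (+5 N). Releasing it and going to keeper 2.

Emit:
{"name": "servo_tool", "arguments": {
  "deltas": [
    {"dx": 0, "dy": 0, "dz": 0, "rx": 0, "ry": 0, "rz": 0, "fingers": -0.4},
    {"dx": 0, "dy": 0, "dz": 0, "rx": 0, "ry": 0, "rz": 0, "fingers": -0.4},
    {"dx": 0, "dy": 0, "dz": 0, "rx": 0, "ry": 0, "rz": 0, "fingers": -0.4},
    {"dx": 0, "dy": 0, "dz": 20, "rx": 0, "ry": 0, "rz": 0, "fingers": -0.4},
    {"dx": 0, "dy": 0, "dz": 40, "rx": 0, "ry": 0, "rz": 0, "fingers": -0.4},
    {"dx": 0, "dy": 0, "dz": 40, "rx": 0, "ry": 0, "rz": 0, "fingers": -0.4},
    {"dx": 0, "dy": 20, "dz": 35, "rx": 0, "ry": 0, "rz": 0, "fingers": 1},
    {"dx": 0, "dy": 44, "dz": 20, "rx": 0, "ry": 0, "rz": 0.018, "fingers": 1}
  ]
}}

```text
clock: 27.7
tcp_pos: [0.4983, -0.274, 0.3113]
orientation: [0.002, -0.049, 0.999, -0.002]
wrist_force: [1.2, 0.8, -0.3]
finger_gap: 0.0317
```

Emit:
{"name": "servo_tool", "arguments": {
  "deltas": [
    {"dx": 0, "dy": 45, "dz": 0, "rx": 0, "ry": 0, "rz": 0, "fingers": 1},
    {"dx": 0, "dy": 45, "dz": 0, "rx": 0, "ry": 0, "rz": 0, "fingers": 1},
    {"dx": 0, "dy": 45, "dz": 0, "rx": 0, "ry": 0, "rz": 0, "fingers": 1},
    {"dx": 0, "dy": 45, "dz": 0, "rx": 0, "ry": 0, "rz": 0, "fingers": 1},
    {"dx": 10, "dy": 45, "dz": 0, "rx": 0, "ry": 0, "rz": 0, "fingers": 1},
    {"dx": 10, "dy": 45, "dz": 0, "rx": 0, "ry": 0, "rz": 0, "fingers": 1},
    {"dx": 10, "dy": 45, "dz": 0, "rx": 0, "ry": 0, "rz": 0, "fingers": 1},
    {"dx": 10, "dy": 45, "dz": 0, "rx": 0, "ry": 0, "rz": 0, "fingers": 1}
  ]
}}

```text
clock: 28.5
tcp_pos: [0.5376, 0.0903, 0.3086]
orientation: [0.0, -0.05, 0.999, 0.0]
wrist_force: [1.1, -0.4, 0.5]
finger_gap: 0.0001
```

Emit:
{"name": "servo_tool", "arguments": {
  "deltas": [
    {"dx": 12, "dy": 45, "dz": 0, "rx": 0, "ry": 0, "rz": 0, "fingers": 1},
    {"dx": 12, "dy": 45, "dz": 0, "rx": 0, "ry": 0, "rz": 0, "fingers": 1},
    {"dx": 13, "dy": 40, "dz": 0, "rx": 0, "ry": 0, "rz": 0, "fingers": 1},
    {"dx": 0, "dy": 10, "dz": 0, "rx": 0, "ry": 0, "rz": 0, "fingers": 1},
    {"dx": 0, "dy": 0, "dz": 0, "rx": 0, "ry": 0, "rz": 0, "fingers": 1},
    {"dx": 0, "dy": 0, "dz": 0, "rx": 0, "ry": 0, "rz": 0, "fingers": 1}
  ]
}}

```text
clock: 29.1
tcp_pos: [0.5741, 0.2278, 0.3081]
orientation: [-0.0, -0.05, 0.999, -0.0]
wrist_force: [-0.1, -0.2, 0.4]
finger_gap: -0.0001
```

Emit:
{"name": "servo_tool", "arguments": {
  "deltas": [
    {"dx": 0, "dy": 0.5, "dz": -5, "rx": 0, "ry": 0, "rz": 0, "fingers": 1},
    {"dx": 0, "dy": 0, "dz": -4, "rx": 0, "ry": 0, "rz": 0, "fingers": 1},
    {"dx": 0, "dy": 0, "dz": -2.5, "rx": 0, "ry": 0, "rz": 0, "fingers": 1},
    {"dx": 0, "dy": 0, "dz": -2.5, "rx": 0, "ry": 0, "rz": 0, "fingers": 1},
    {"dx": 0, "dy": 0, "dz": -2.5, "rx": 0, "ry": 0, "rz": 0, "fingers": 1},
    {"dx": 0, "dy": 0, "dz": -2.5, "rx": 0, "ry": 0, "rz": 0, "fingers": 1},
    {"dx": 0, "dy": 0, "dz": -2.5, "rx": 0, "ry": 0, "rz": 0, "fingers": 1},
    {"dx": 0, "dy": 0, "dz": -2.5, "rx": 0, "ry": 0, "rz": 0, "fingers": 1}
  ]
}}

```text
clock: 29.9
tcp_pos: [0.5741, 0.2278, 0.2866]
orientation: [0.001, -0.05, 0.999, -0.0]
wrist_force: [-4.4, -3.4, 12.4]
finger_gap: -0.0
```

Emit:
{"name": "servo_tool", "arguments": {
  "deltas": [
    {"dx": 0, "dy": 0, "dz": -2.5, "rx": 0, "ry": 0, "rz": 0, "fingers": 1},
    {"dx": 0, "dy": 0, "dz": -2, "rx": 0, "ry": 0, "rz": 0, "fingers": 1},
    {"dx": 0, "dy": 0, "dz": -1.5, "rx": 0, "ry": 0, "rz": 0, "fingers": 1},
    {"dx": 0, "dy": 0, "dz": -1.3, "rx": 0, "ry": 0, "rz": 0, "fingers": 1},
    {"dx": 0, "dy": 0, "dz": 0, "rx": 0, "ry": 0, "rz": 0, "fingers": 1}
  ]
}}

```text
clock: 30.4
tcp_pos: [0.5742, 0.2279, 0.2779]
orientation: [0.0, -0.05, 0.999, -0.0]
wrist_force: [-1.7, -1.7, 3.0]
finger_gap: -0.0002
```

Emit:
{"name": "servo_tool", "arguments": {
  "deltas": [
    {"dx": 0, "dy": 0, "dz": -1, "rx": 0, "ry": 0, "rz": 0, "fingers": 1},
    {"dx": 0, "dy": 0, "dz": 12, "rx": 0, "ry": 0, "rz": 0, "fingers": 1},
    {"dx": 0, "dy": 0, "dz": 15, "rx": 0, "ry": 0, "rz": 0, "fingers": -1},
    {"dx": 12, "dy": 1.2, "dz": 0, "rx": 0, "ry": 0, "rz": 0, "fingers": -1},
    {"dx": 12, "dy": 1.2, "dz": 0, "rx": 0, "ry": 0, "rz": 0, "fingers": -1},
    {"dx": 11, "dy": 1.1, "dz": 0, "rx": 0, "ry": 0, "rz": 0, "fingers": -1},
    {"dx": 0, "dy": 0, "dz": 0, "rx": 0, "ry": 0, "rz": 0, "fingers": -1},
    {"dx": 0, "dy": 0, "dz": -10, "rx": 0, "ry": 0, "rz": 0, "fingers": -1}
  ]
}}

```text
clock: 31.2
tcp_pos: [0.6099, 0.2326, 0.2941]
orientation: [0.001, -0.05, 0.999, 0.001]
wrist_force: [0.5, 0.0, -0.2]
finger_gap: 0.0851
```

Emit:
{"name": "servo_tool", "arguments": {
  "deltas": [
    {"dx": 0, "dy": 0, "dz": -20, "rx": 0, "ry": 0, "rz": 0, "fingers": -1},
    {"dx": 0, "dy": 0, "dz": -20, "rx": 0, "ry": 0, "rz": 0, "fingers": -1},
    {"dx": 0, "dy": 0, "dz": -7, "rx": 0, "ry": 0, "rz": 0, "fingers": -1},
    {"dx": 0, "dy": 0, "dz": 0, "rx": 0, "ry": 0, "rz": 0, "fingers": 1},
    {"dx": 0, "dy": 0, "dz": 0, "rx": 0, "ry": 0, "rz": 0, "fingers": 1},
    {"dx": 0, "dy": 0, "dz": 0, "rx": 0, "ry": 0, "rz": 0, "fingers": 1},
    {"dx": 0, "dy": 0, "dz": 0, "rx": 0, "ry": 0, "rz": 0, "fingers": 1}
  ]
}}

```text
clock: 31.9
tcp_pos: [0.6099, 0.2332, 0.248]
orientation: [0.001, -0.051, 0.999, 0.001]
wrist_force: [-0.4, 2.9, 3.9]
finger_gap: 0.0433
```

Emit:
{"name": "servo_tool", "arguments": {
  "deltas": [
    {"dx": 0, "dy": 0, "dz": 4, "rx": 0, "ry": 0, "rz": 0, "fingers": 1},
    {"dx": 0, "dy": 0, "dz": 4, "rx": 0, "ry": 0, "rz": 0, "fingers": 1},
    {"dx": 0, "dy": 0, "dz": 4, "rx": 0, "ry": 0, "rz": 0, "fingers": 1},
    {"dx": 0, "dy": 0, "dz": 0, "rx": 0, "ry": 0, "rz": 0, "fingers": 1},
    {"dx": 0, "dy": 0, "dz": 0, "rx": 0, "ry": 0, "rz": 0, "fingers": 1}
  ]
}}

```text
clock: 32.4
tcp_pos: [0.6094, 0.2323, 0.2579]
orientation: [-0.0, -0.05, 0.999, 0.0]
wrist_force: [-0.0, 0.7, -3.7]
finger_gap: 0.0435
```

Emit:
{"name": "servo_tool", "arguments": {
  "deltas": [
    {"dx": -8, "dy": -0.8, "dz": 0, "rx": 0, "ry": 0, "rz": 0, "fingers": 1},
    {"dx": -10, "dy": -1, "dz": 0, "rx": 0, "ry": 0, "rz": 0, "fingers": 1},
    {"dx": -10, "dy": -1, "dz": 0, "rx": 0, "ry": 0, "rz": 0, "fingers": 1},
    {"dx": -10, "dy": -1, "dz": 0, "rx": 0, "ry": 0, "rz": 0, "fingers": 1},
    {"dx": -10, "dy": -1, "dz": 0, "rx": 0, "ry": 0, "rz": 0, "fingers": 1},
    {"dx": -10, "dy": -1, "dz": 0, "rx": 0, "ry": 0, "rz": 0, "fingers": 1},
    {"dx": -10, "dy": -1, "dz": 0, "rx": 0, "ry": 0, "rz": 0, "fingers": 1},
    {"dx": -10, "dy": -1, "dz": 0, "rx": 0, "ry": 0, "rz": 0, "fingers": 1}
  ]
}}

```text
clock: 33.2
tcp_pos: [0.5305, 0.2245, 0.2581]
orientation: [0.0, -0.05, 0.999, 0.0]
wrist_force: [0.1, -0.2, -3.9]
finger_gap: 0.0433
```

Emit:
{"name": "servo_tool", "arguments": {
  "deltas": [
    {"dx": -14, "dy": -2, "dz": 5, "rx": 0, "ry": 0, "rz": 0, "fingers": 1},
    {"dx": -12, "dy": -30, "dz": 0, "rx": 0, "ry": 0, "rz": -0.018, "fingers": 1},
    {"dx": -10, "dy": -44, "dz": 0, "rx": 0, "ry": 0, "rz": 0, "fingers": 1},
    {"dx": 0, "dy": -46, "dz": 0, "rx": 0, "ry": 0, "rz": 0, "fingers": 1},
    {"dx": 0, "dy": -46, "dz": 0, "rx": 0, "ry": 0, "rz": 0, "fingers": 1},
    {"dx": 0, "dy": -46, "dz": 0, "rx": 0, "ry": 0, "rz": 0, "fingers": 1},
    {"dx": 0, "dy": -46, "dz": 0, "rx": 0, "ry": 0, "rz": 0, "fingers": 1},
    {"dx": 0, "dy": -46, "dz": 0, "rx": 0, "ry": 0, "rz": 0, "fingers": 1}
  ]
}}

```text
clock: 34.0
tcp_pos: [0.4945, -0.0829, 0.2638]
orientation: [0.001, -0.042, 0.999, 0.0]
wrist_force: [0.8, -0.1, -4.0]
finger_gap: 0.0432
```

Emit:
{"name": "servo_tool", "arguments": {
  "deltas": [
    {"dx": 0, "dy": -46, "dz": 0, "rx": 0, "ry": 0, "rz": 0, "fingers": 1},
    {"dx": 0, "dy": -46, "dz": 0, "rx": 0, "ry": 0, "rz": 0, "fingers": 1},
    {"dx": 0, "dy": -40, "dz": 0, "rx": 0, "ry": 0, "rz": 0, "fingers": 1},
    {"dx": 0, "dy": -37, "dz": -10, "rx": 0, "ry": 0, "rz": 0, "fingers": 1},
    {"dx": 0, "dy": 0, "dz": -25, "rx": 0, "ry": 0, "rz": 0, "fingers": 1},
    {"dx": 0, "dy": 0, "dz": -25, "rx": 0, "ry": 0, "rz": 0, "fingers": 1},
    {"dx": 0, "dy": 0, "dz": 0, "rx": 0, "ry": 0, "rz": 0, "fingers": 1},
    {"dx": 0, "dy": 0, "dz": 0, "rx": 0, "ry": 0, "rz": 0, "fingers": 1}
  ]
}}

```text
clock: 34.8
tcp_pos: [0.4949, -0.2499, 0.2034]
orientation: [-0.0, -0.042, 0.999, 0.001]
wrist_force: [0.5, -0.5, -3.1]
finger_gap: 0.0433
```

```bash
cat > look.py <<'E'
from h import *
from workcell import env
import sys
def go(name,slot,zb):
    s=env.get_state(); print({k:np.round(s[k],4).tolist() for k in ("clock","tcp_pos","orientation","finger_gap")})
    im,k,E=wrist()
    p=s["tcp_pos"];ex=np.array([np.cos(.083),np.sin(.083),0]);ey=np.array([-np.sin(.083),np.cos(.083),0])
    f=lambda q:(np.round((q-[160,60])*2.4)).tolist()
    for z,n in ((zb+.112,"top"),(zb,"bottom")):
        print(n,[f(wproj(k,E,p+ex*a+ey*b+[0,0,z])) for a in(-.006,.006) for b in (-.022,.022)])
    print("slot rim",[f(wproj(k,E,np.array([*slot,.032])+ex*a+ey*b)) for a in(-.01,.01) for b in (-.035,.035)])
    cv2.imwrite(f"pics/{name}.png",cv2.resize(im[60:310,160:480,::-1],None,fx=2.4,fy=2.4,interpolation=cv2.INTER_CUBIC))
E
python3 -c "
from look import *
go('w10',(.493,-.2553),-.146)"
```

```text
{'clock': 34.8, 'tcp_pos': [0.4949, -0.2499, 0.2034], 'orientation': [-0.0004, -0.0415, 0.9991, 0.0005], 'finger_gap': 0.0433}
top [[251.0, 561.0], [509.0, 561.0], [257.0, 615.0], [503.0, 615.0]]
bottom [[309.0, 347.0], [452.0, 347.0], [311.0, 383.0], [451.0, 383.0]]
slot rim [[262.0, 305.0], [469.0, 304.0], [265.0, 360.0], [467.0, 360.0]]
```

View pics/w10.png

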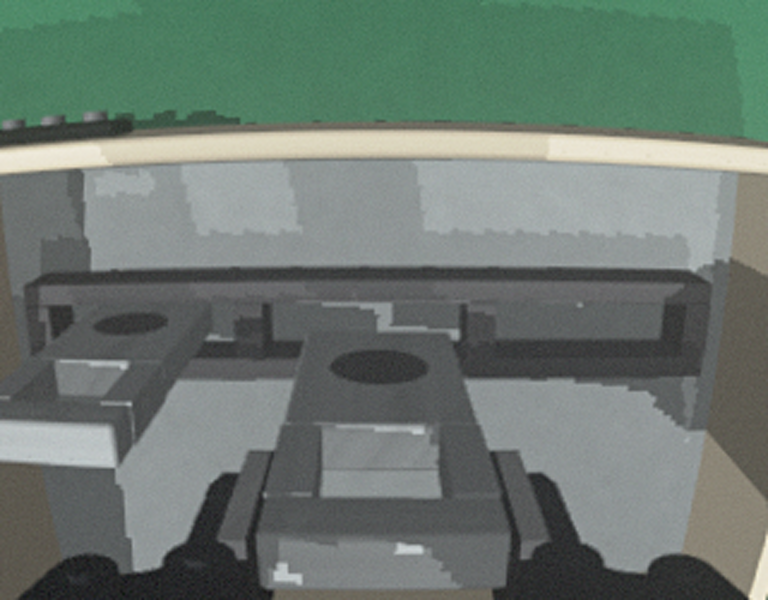

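Plate 1 stands upright in slot 1. Plate 2's lower front edge is at crop row 333 against 347 predicted, so it sits 5 mm towards -x from the TCP. Correcting by +2.5 mm in x and -4 mm in y, then lowering.

Emit:
{"name": "servo_tool", "arguments": {
  "deltas": [
    {"dx": 2.5, "dy": -4, "dz": 0, "rx": 0, "ry": 0, "rz": 0, "fingers": 1},
    {"dx": 0, "dy": 0, "dz": -10, "rx": 0, "ry": 0, "rz": 0, "fingers": 1},
    {"dx": 0, "dy": 0, "dz": -10, "rx": 0, "ry": 0, "rz": 0, "fingers": 1},
    {"dx": 0, "dy": 0, "dz": -8, "rx": 0, "ry": 0, "rz": 0, "fingers": 1},
    {"dx": 0, "dy": 0, "dz": -6, "rx": 0, "ry": 0, "rz": 0, "fingers": 1},
    {"dx": 0, "dy": 0, "dz": -6, "rx": 0, "ry": 0, "rz": 0, "fingers": 1},
    {"dx": 0, "dy": 0, "dz": -4, "rx": 0, "ry": 0, "rz": 0, "fingers": 1},
    {"dx": 0, "dy": 0, "dz": -2, "rx": 0, "ry": 0, "rz": 0, "fingers": 1}
  ]
}}

```text
clock: 35.65
tcp_pos: [0.4977, -0.2543, 0.1565]
orientation: [-0.0, -0.041, 0.999, 0.0]
wrist_force: [0.3, 1.4, -4.0]
finger_gap: 0.0433
```

Emit:
{"name": "servo_tool", "arguments": {
  "deltas": [
    {"dx": 0, "dy": 0, "dz": -1, "rx": 0, "ry": 0, "rz": 0, "fingers": 1},
    {"dx": 0, "dy": 0, "dz": -1, "rx": 0, "ry": 0, "rz": 0, "fingers": 1},
    {"dx": 0, "dy": 0, "dz": 0, "rx": 0, "ry": 0, "rz": 0, "fingers": 1}
  ]
}}

```text
clock: 35.95
tcp_pos: [0.498, -0.2543, 0.1561]
orientation: [0.0, -0.042, 0.999, 0.0]
wrist_force: [-2.1, 2.2, 4.2]
finger_gap: 0.0433
```

Emit:
{"name": "servo_tool", "arguments": {
  "deltas": [
    {"dx": 0, "dy": 0, "dz": 0, "rx": 0, "ry": 0, "rz": 0, "fingers": -0.4},
    {"dx": 0, "dy": 0, "dz": 0, "rx": 0, "ry": 0, "rz": 0, "fingers": -0.4},
    {"dx": 0, "dy": 0, "dz": 0, "rx": 0, "ry": 0, "rz": 0, "fingers": -0.4},
    {"dx": 0, "dy": 0, "dz": 20, "rx": 0, "ry": 0, "rz": 0, "fingers": -0.4},
    {"dx": 0, "dy": 0, "dz": 40, "rx": 0, "ry": 0, "rz": 0, "fingers": -0.4},
    {"dx": 0, "dy": 0, "dz": 40, "rx": 0, "ry": 0, "rz": 0, "fingers": -0.4},
    {"dx": 0, "dy": 20, "dz": 35, "rx": 0, "ry": 0, "rz": 0, "fingers": 1},
    {"dx": 0, "dy": 44, "dz": 20, "rx": 0, "ry": 0, "rz": 0.018, "fingers": 1}
  ]
}}

```text
clock: 36.75
tcp_pos: [0.4992, -0.1926, 0.3131]
orientation: [0.002, -0.049, 0.999, -0.002]
wrist_force: [0.4, -0.1, 0.3]
finger_gap: 0.0319
```

Emit:
{"name": "servo_tool", "arguments": {
  "deltas": [
    {"dx": 0, "dy": 45, "dz": 0, "rx": 0, "ry": 0, "rz": 0, "fingers": 1},
    {"dx": 0, "dy": 45, "dz": 0, "rx": 0, "ry": 0, "rz": 0, "fingers": 1},
    {"dx": 0, "dy": 45, "dz": 0, "rx": 0, "ry": 0, "rz": 0, "fingers": 1},
    {"dx": 0, "dy": 45, "dz": 0, "rx": 0, "ry": 0, "rz": 0, "fingers": 1},
    {"dx": 10, "dy": 45, "dz": 0, "rx": 0, "ry": 0, "rz": 0, "fingers": 1},
    {"dx": 10, "dy": 45, "dz": 0, "rx": 0, "ry": 0, "rz": 0, "fingers": 1},
    {"dx": 10, "dy": 45, "dz": 0, "rx": 0, "ry": 0, "rz": 0, "fingers": 1},
    {"dx": 10, "dy": 45, "dz": 0, "rx": 0, "ry": 0, "rz": 0, "fingers": 1}
  ]
}}

```text
clock: 37.55
tcp_pos: [0.5382, 0.1716, 0.3103]
orientation: [0.001, -0.05, 0.999, 0.0]
wrist_force: [1.6, 0.3, -0.3]
finger_gap: 0.0001
```

Emit:
{"name": "servo_tool", "arguments": {
  "deltas": [
    {"dx": 10, "dy": 45, "dz": 0, "rx": 0, "ry": 0, "rz": 0, "fingers": 1},
    {"dx": 10, "dy": 45, "dz": 0, "rx": 0, "ry": 0, "rz": 0, "fingers": 1},
    {"dx": 6, "dy": 45, "dz": 0, "rx": 0, "ry": 0, "rz": 0, "fingers": 1},
    {"dx": 0, "dy": 22, "dz": 0, "rx": 0, "ry": 0, "rz": 0, "fingers": 1},
    {"dx": 0, "dy": 0, "dz": 0, "rx": 0, "ry": 0, "rz": 0, "fingers": 1},
    {"dx": 0, "dy": 0, "dz": 0, "rx": 0, "ry": 0, "rz": 0, "fingers": 1}
  ]
}}

```text
clock: 38.15
tcp_pos: [0.5637, 0.327, 0.3096]
orientation: [-0.0, -0.051, 0.999, -0.0]
wrist_force: [-0.0, 0.2, -0.2]
finger_gap: -0.0004
```

Emit:
{"name": "servo_tool", "arguments": {
  "deltas": [
    {"dx": 0, "dy": 0.5, "dz": -6, "rx": 0, "ry": 0, "rz": 0, "fingers": 1},
    {"dx": 0, "dy": 0, "dz": -4.5, "rx": 0, "ry": 0, "rz": 0, "fingers": 1},
    {"dx": 0, "dy": 0, "dz": -2.5, "rx": 0, "ry": 0, "rz": 0, "fingers": 1},
    {"dx": 0, "dy": 0, "dz": -2.5, "rx": 0, "ry": 0, "rz": 0, "fingers": 1},
    {"dx": 0, "dy": 0, "dz": -2.5, "rx": 0, "ry": 0, "rz": 0, "fingers": 1},
    {"dx": 0, "dy": 0, "dz": -2.5, "rx": 0, "ry": 0, "rz": 0, "fingers": 1},
    {"dx": 0, "dy": 0, "dz": -2.5, "rx": 0, "ry": 0, "rz": 0, "fingers": 1},
    {"dx": 0, "dy": 0, "dz": -2.5, "rx": 0, "ry": 0, "rz": 0, "fingers": 1}
  ]
}}

```text
clock: 38.95
tcp_pos: [0.5637, 0.326, 0.287]
orientation: [0.001, -0.05, 0.999, 0.0]
wrist_force: [-4.0, -3.3, 12.3]
finger_gap: 0.0
```

Emit:
{"name": "servo_tool", "arguments": {
  "deltas": [
    {"dx": 0, "dy": 0, "dz": -2.5, "rx": 0, "ry": 0, "rz": 0, "fingers": 1},
    {"dx": 0, "dy": 0, "dz": -2, "rx": 0, "ry": 0, "rz": 0, "fingers": 1},
    {"dx": 0, "dy": 0, "dz": -1.5, "rx": 0, "ry": 0, "rz": 0, "fingers": 1},
    {"dx": 0, "dy": 0, "dz": -1.3, "rx": 0, "ry": 0, "rz": 0, "fingers": 1},
    {"dx": 0, "dy": 0, "dz": 0, "rx": 0, "ry": 0, "rz": 0, "fingers": 1}
  ]
}}

```text
clock: 39.45
tcp_pos: [0.5638, 0.326, 0.2783]
orientation: [0.0, -0.05, 0.999, -0.0]
wrist_force: [-0.8, -1.1, 3.4]
finger_gap: -0.0
```

Emit:
{"name": "servo_tool", "arguments": {
  "deltas": [
    {"dx": 0, "dy": 0, "dz": -1.5, "rx": 0, "ry": 0, "rz": 0, "fingers": 1},
    {"dx": 0, "dy": 0, "dz": 12, "rx": 0, "ry": 0, "rz": 0, "fingers": 1},
    {"dx": 0, "dy": 0, "dz": 15, "rx": 0, "ry": 0, "rz": 0, "fingers": -1},
    {"dx": 11, "dy": 1.5, "dz": 0, "rx": 0, "ry": 0, "rz": 0, "fingers": -1},
    {"dx": 11, "dy": 1.5, "dz": 0, "rx": 0, "ry": 0, "rz": 0, "fingers": -1},
    {"dx": 11, "dy": 1.5, "dz": 0, "rx": 0, "ry": 0, "rz": 0, "fingers": -1},
    {"dx": 0, "dy": 0, "dz": 0, "rx": 0, "ry": 0, "rz": 0, "fingers": -1},
    {"dx": 0, "dy": 0, "dz": -10, "rx": 0, "ry": 0, "rz": 0, "fingers": -1}
  ]
}}

```text
clock: 40.25
tcp_pos: [0.5975, 0.3318, 0.2939]
orientation: [0.001, -0.05, 0.999, 0.001]
wrist_force: [0.2, -0.0, 0.5]
finger_gap: 0.0846
```

Emit:
{"name": "servo_tool", "arguments": {
  "deltas": [
    {"dx": 0, "dy": 0, "dz": -20, "rx": 0, "ry": 0, "rz": 0, "fingers": -1},
    {"dx": 0, "dy": 0, "dz": -20, "rx": 0, "ry": 0, "rz": 0, "fingers": -1},
    {"dx": 0, "dy": 0, "dz": -7, "rx": 0, "ry": 0, "rz": 0, "fingers": -1},
    {"dx": 0, "dy": 0, "dz": 0, "rx": 0, "ry": 0, "rz": 0, "fingers": 1},
    {"dx": 0, "dy": 0, "dz": 0, "rx": 0, "ry": 0, "rz": 0, "fingers": 1},
    {"dx": 0, "dy": 0, "dz": 0, "rx": 0, "ry": 0, "rz": 0, "fingers": 1},
    {"dx": 0, "dy": 0, "dz": 0, "rx": 0, "ry": 0, "rz": 0, "fingers": 1}
  ]
}}

```text
clock: 40.95
tcp_pos: [0.5974, 0.3324, 0.2478]
orientation: [0.001, -0.051, 0.999, 0.001]
wrist_force: [-1.4, 2.6, 4.1]
finger_gap: 0.0433
```

Emit:
{"name": "servo_tool", "arguments": {
  "deltas": [
    {"dx": 0, "dy": 0, "dz": 4, "rx": 0, "ry": 0, "rz": 0, "fingers": 1},
    {"dx": 0, "dy": 0, "dz": 4, "rx": 0, "ry": 0, "rz": 0, "fingers": 1},
    {"dx": 0, "dy": 0, "dz": 4, "rx": 0, "ry": 0, "rz": 0, "fingers": 1},
    {"dx": 0, "dy": 0, "dz": 0, "rx": 0, "ry": 0, "rz": 0, "fingers": 1},
    {"dx": 0, "dy": 0, "dz": 0, "rx": 0, "ry": 0, "rz": 0, "fingers": 1}
  ]
}}

```text
clock: 41.45
tcp_pos: [0.5969, 0.3315, 0.2576]
orientation: [-0.0, -0.05, 0.999, 0.0]
wrist_force: [-0.3, 0.3, -4.3]
finger_gap: 0.0433
```

Emit:
{"name": "servo_tool", "arguments": {
  "deltas": [
    {"dx": -8, "dy": -0.8, "dz": 0, "rx": 0, "ry": 0, "rz": 0, "fingers": 1},
    {"dx": -10, "dy": -1, "dz": 0, "rx": 0, "ry": 0, "rz": 0, "fingers": 1},
    {"dx": -10, "dy": -1, "dz": 0, "rx": 0, "ry": 0, "rz": 0, "fingers": 1},
    {"dx": -10, "dy": -1, "dz": 0, "rx": 0, "ry": 0, "rz": 0, "fingers": 1},
    {"dx": -10, "dy": -1, "dz": 0, "rx": 0, "ry": 0, "rz": 0, "fingers": 1},
    {"dx": -10, "dy": -1, "dz": 0, "rx": 0, "ry": 0, "rz": 0, "fingers": 1},
    {"dx": -10, "dy": -1, "dz": 0, "rx": 0, "ry": 0, "rz": 0, "fingers": 1},
    {"dx": -12, "dy": -1.2, "dz": 0, "rx": 0, "ry": 0, "rz": 0, "fingers": 1}
  ]
}}

```text
clock: 42.25
tcp_pos: [0.5161, 0.3235, 0.2578]
orientation: [0.0, -0.05, 0.999, 0.0]
wrist_force: [-0.1, -0.4, -2.9]
finger_gap: 0.0433
```

Emit:
{"name": "servo_tool", "arguments": {
  "deltas": [
    {"dx": -14, "dy": -5, "dz": 5, "rx": 0, "ry": 0, "rz": 0, "fingers": 1},
    {"dx": -14, "dy": -30, "dz": 0, "rx": 0, "ry": 0, "rz": -0.018, "fingers": 1},
    {"dx": -3, "dy": -44, "dz": 0, "rx": 0, "ry": 0, "rz": 0, "fingers": 1},
    {"dx": 0, "dy": -46, "dz": 0, "rx": 0, "ry": 0, "rz": 0, "fingers": 1},
    {"dx": 0, "dy": -46, "dz": 0, "rx": 0, "ry": 0, "rz": 0, "fingers": 1},
    {"dx": 0, "dy": -46, "dz": 0, "rx": 0, "ry": 0, "rz": 0, "fingers": 1},
    {"dx": 0, "dy": -46, "dz": 0, "rx": 0, "ry": 0, "rz": 0, "fingers": 1},
    {"dx": 0, "dy": -46, "dz": 0, "rx": 0, "ry": 0, "rz": 0, "fingers": 1}
  ]
}}

```text
clock: 43.05
tcp_pos: [0.4852, 0.0131, 0.2631]
orientation: [0.001, -0.042, 0.999, 0.0]
wrist_force: [1.5, 0.9, -3.9]
finger_gap: 0.0431
```

Emit:
{"name": "servo_tool", "arguments": {
  "deltas": [
    {"dx": 0, "dy": -46, "dz": 0, "rx": 0, "ry": 0, "rz": 0, "fingers": 1},
    {"dx": 0, "dy": -46, "dz": 0, "rx": 0, "ry": 0, "rz": 0, "fingers": 1},
    {"dx": 0, "dy": -40, "dz": 0, "rx": 0, "ry": 0, "rz": 0, "fingers": 1},
    {"dx": 0, "dy": -36, "dz": 0, "rx": 0, "ry": 0, "rz": 0, "fingers": 1},
    {"dx": 0, "dy": -22, "dz": -10, "rx": 0, "ry": 0, "rz": 0, "fingers": 1},
    {"dx": 0, "dy": 0, "dz": -25, "rx": 0, "ry": 0, "rz": 0, "fingers": 1},
    {"dx": 0, "dy": 0, "dz": -25, "rx": 0, "ry": 0, "rz": 0, "fingers": 1},
    {"dx": 0, "dy": 0, "dz": 0, "rx": 0, "ry": 0, "rz": 0, "fingers": 1}
  ]
}}

```text
clock: 43.85
tcp_pos: [0.4834, -0.1744, 0.1997]
orientation: [-0.003, -0.041, 0.999, 0.002]
wrist_force: [-0.4, -0.3, -3.7]
finger_gap: 0.0428
```

```bash
python3 -c "
from look import *
go('w11',(.486,-.1757),-.146)"
```

```text
{'clock': 43.85, 'tcp_pos': [0.4834, -0.1744, 0.1997], 'orientation': [-0.0028, -0.0411, 0.9992, 0.0019], 'finger_gap': 0.0428}
top [[251.0, 562.0], [508.0, 562.0], [257.0, 616.0], [503.0, 615.0]]
bottom [[308.0, 349.0], [451.0, 349.0], [309.0, 385.0], [450.0, 385.0]]
slot rim [[271.0, 324.0], [479.0, 323.0], [274.0, 379.0], [477.0, 379.0]]
```

View pics/w11.png

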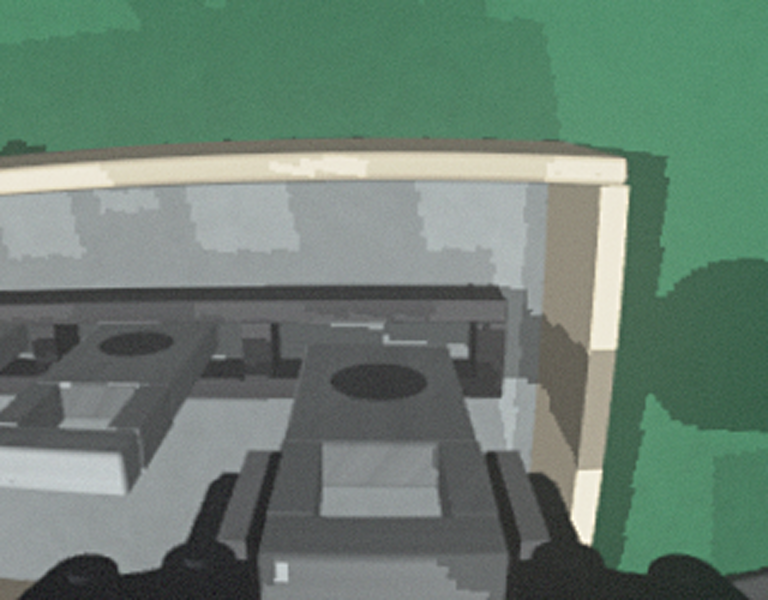

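Plate 2 stands in slot 2. Plate 3 is about 1 mm towards -x from the TCP, so +2.5 mm in x centres it over slot 3. Lowering.

Emit:
{"name": "servo_tool", "arguments": {
  "deltas": [
    {"dx": 2.5, "dy": 0, "dz": 0, "rx": 0, "ry": 0, "rz": 0, "fingers": 1},
    {"dx": 0, "dy": 0, "dz": -10, "rx": 0, "ry": 0, "rz": 0, "fingers": 1},
    {"dx": 0, "dy": 0, "dz": -8, "rx": 0, "ry": 0, "rz": 0, "fingers": 1},
    {"dx": 0, "dy": 0, "dz": -8, "rx": 0, "ry": 0, "rz": 0, "fingers": 1},
    {"dx": 0, "dy": 0, "dz": -6, "rx": 0, "ry": 0, "rz": 0, "fingers": 1},
    {"dx": 0, "dy": 0, "dz": -5, "rx": 0, "ry": 0, "rz": 0, "fingers": 1},
    {"dx": 0, "dy": 0, "dz": -4, "rx": 0, "ry": 0, "rz": 0, "fingers": 1},
    {"dx": 0, "dy": 0, "dz": -3, "rx": 0, "ry": 0, "rz": 0, "fingers": 1}
  ]
}}

```text
clock: 44.7
tcp_pos: [0.4883, -0.1754, 0.1583]
orientation: [-0.0, -0.041, 0.999, 0.0]
wrist_force: [0.2, 0.2, -4.2]
finger_gap: 0.0427
```

Emit:
{"name": "servo_tool", "arguments": {
  "deltas": [
    {"dx": 0, "dy": 0, "dz": -1, "rx": 0, "ry": 0, "rz": 0, "fingers": 1},
    {"dx": 0, "dy": 0, "dz": -1, "rx": 0, "ry": 0, "rz": 0, "fingers": 1},
    {"dx": 0, "dy": 0, "dz": 0, "rx": 0, "ry": 0, "rz": 0, "fingers": 1}
  ]
}}

```text
clock: 45.0
tcp_pos: [0.4884, -0.1754, 0.1568]
orientation: [0.0, -0.041, 0.999, 0.0]
wrist_force: [0.3, 0.1, -3.8]
finger_gap: 0.0431
```

Emit:
{"name": "servo_tool", "arguments": {
  "deltas": [
    {"dx": 0, "dy": 0, "dz": -1, "rx": 0, "ry": 0, "rz": 0, "fingers": 1},
    {"dx": 0, "dy": 0, "dz": -0.7, "rx": 0, "ry": 0, "rz": 0, "fingers": 1},
    {"dx": 0, "dy": 0, "dz": 0, "rx": 0, "ry": 0, "rz": 0, "fingers": 1}
  ]
}}

```text
clock: 45.3
tcp_pos: [0.4887, -0.1755, 0.156]
orientation: [0.001, -0.041, 0.999, -0.0]
wrist_force: [-1.1, 0.6, 3.5]
finger_gap: 0.0434
```

Emit:
{"name": "servo_tool", "arguments": {
  "deltas": [
    {"dx": 0, "dy": 0, "dz": 0, "rx": 0, "ry": 0, "rz": 0, "fingers": -0.4},
    {"dx": 0, "dy": 0, "dz": 0, "rx": 0, "ry": 0, "rz": 0, "fingers": -0.4},
    {"dx": 0, "dy": 0, "dz": 0, "rx": 0, "ry": 0, "rz": 0, "fingers": -0.4},
    {"dx": 0, "dy": 0, "dz": 20, "rx": 0, "ry": 0, "rz": 0, "fingers": -0.4},
    {"dx": 0, "dy": 0, "dz": 45, "rx": 0, "ry": 0, "rz": 0, "fingers": -0.4},
    {"dx": -10, "dy": -20, "dz": 45, "rx": 0, "ry": 0, "rz": 0, "fingers": -0.4},
    {"dx": -10, "dy": -40, "dz": 45, "rx": 0, "ry": 0, "rz": 0, "fingers": 0.3},
    {"dx": 0, "dy": 0, "dz": 45, "rx": 0, "ry": 0, "rz": 0, "fingers": 0.3}
  ]
}}

```text
clock: 46.1
tcp_pos: [0.4693, -0.2305, 0.3475]
orientation: [-0.0, -0.04, 0.999, -0.0]
wrist_force: [0.5, -0.7, -0.5]
finger_gap: 0.0316
```

Emit:
{"name": "servo_tool", "arguments": {
  "deltas": [
    {"dx": 0, "dy": 0, "dz": 40, "rx": 0, "ry": 0, "rz": 0, "fingers": 0.3},
    {"dx": 0, "dy": 0, "dz": 25, "rx": 0, "ry": 0, "rz": 0, "fingers": 0.3},
    {"dx": 0, "dy": 0, "dz": 0, "rx": 0, "ry": 0, "rz": 0, "fingers": 0.3},
    {"dx": 0, "dy": 0, "dz": 0, "rx": 0, "ry": 0, "rz": 0, "fingers": 0.3}
  ]
}}

```text
clock: 46.5
tcp_pos: [0.4704, -0.2282, 0.4118]
orientation: [0.0, -0.041, 0.999, -0.0]
wrist_force: [-1.4, -0.2, -1.1]
finger_gap: 0.0297
```

Run:
```python
from h import *
from workcell import env,read_camera
s=env.get_state(); print({k:np.round(s[k],4).tolist() for k in ("clock","tcp_pos","orientation","joint_pos")})
im,k,E=wrist(); np.savez("w12.npz",k=k,E=E); b=read_camera("side")["img"]
cv2.imwrite("pics/w12.png",np.vstack([cv2.resize(im[120:270,180:580,::-1],None,fx=1.75,fy=1.75),cv2.resize(b[90:220,240:440,::-1],None,fx=2.5,fy=2.5)[:,:700] if 0 else cv2.resize(b[80:300,240:580,::-1],(700,330))]))
x=np.array([.9966,.083,0]);y=np.array([-.083,.9966,0])
for n,c in (("s1",(.4995,-.335)),("s2",(.4932,-.2553)),("s3",(.486,-.1757))):
    print(n,[np.round((wproj(k,E,np.array([*c,.122])+x*a+y*q)-[180,120])*1.75).tolist() for a in(-.006,.006) for q in(-.022,.022)])
```

```text
{'clock': 46.5, 'tcp_pos': [0.4704, -0.2282, 0.4118], 'orientation': [0.0004, -0.0414, 0.9991, -0.0001], 'joint_pos': [-0.6054, 0.2039, 0.1632, 1.5293, 0.0003, -0.6883]}
s1 [[60.0, 108.0], [119.0, 107.0], [62.0, 124.0], [120.0, 123.0]]
s2 [[170.0, 107.0], [233.0, 107.0], [170.0, 124.0], [234.0, 123.0]]
s3 [[286.0, 106.0], [349.0, 106.0], [285.0, 123.0], [348.0, 123.0]]
```

View pics/w12.png

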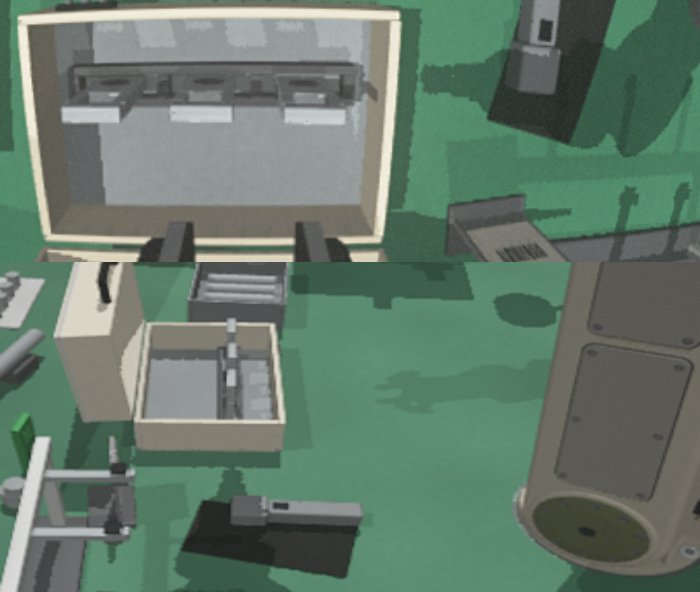

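All three plates are upright, with top edges where predicted and the guard up. But the side view shows the scanner has been knocked towards the mat's -y edge. Measuring it.

Run:
```python
from h import *
from workcell import read_camera,cut_out
np.set_printoptions(precision=4,suppress=True)
for c in ("side","scene"):
    b=read_camera(c)["img"]; cv2.imwrite(f"pics/{c}13.png",b[:,:,::-1])
    for d in cut_out("scanner",c)[:1]:
        m=d["region"].astype(np.uint8); bx=cv2.boxPoints(cv2.minAreaRect(cv2.findNonZero(m))); M=cv2.moments(m,True)
        cc=np.array([M["m10"],M["m01"]])/M["m00"]
        print(c,d["confidence"],cc,onz(c,*cc,.025),[onz(c,*p,.02)[:2] for p in bx])
```

```text
side 0.77 [381.1579 246.6965] [0.394  0.0471 0.025 ] [array([0.4678, 0.0803]), array([0.4726, 0.0138]), array([ 0.3074, -0.0038]), array([0.3093, 0.0632])]
scene 0.22 [204.2056 247.9696] [ 0.5514 -0.2823  0.025 ] [array([ 0.4124, -0.5324]), array([ 0.3491, -0.096 ]), array([ 0.6542, -0.0739]), array([ 0.6855, -0.4618])]
```

The scanner's origin is about (0.386, 0.045), some 5 cm from the mat's middle. That may still be inside the limit, but I'll re-seat it. First the guard: turning the tool back to the handle grasp.

Emit:
{"name": "servo_tool", "arguments": {
  "deltas": [
    {"dx": 0, "dy": 0, "dz": 8, "rx": 0, "ry": 0, "rz": -0.14, "fingers": 0.3},
    {"dx": 0, "dy": 0, "dz": 0, "rx": 0, "ry": 0, "rz": -0.14, "fingers": 0.3},
    {"dx": 0, "dy": 0, "dz": 0, "rx": 0, "ry": 0, "rz": -0.14, "fingers": 0.3},
    {"dx": 0, "dy": 0, "dz": 0, "rx": 0, "ry": 0, "rz": -0.14, "fingers": 0.3},
    {"dx": 0, "dy": 0, "dz": 0, "rx": 0, "ry": 0, "rz": -0.14, "fingers": 0.3},
    {"dx": 0, "dy": 0, "dz": 0, "rx": 0, "ry": 0, "rz": -0.14, "fingers": 0.3},
    {"dx": 10, "dy": -2, "dz": 0, "rx": 0, "ry": 0, "rz": -0.14, "fingers": 0.3},
    {"dx": 15, "dy": -3, "dz": 0, "rx": 0, "ry": 0, "rz": -0.14, "fingers": 0.3}
  ]
}}

```text
clock: 47.6
tcp_pos: [0.4949, -0.2328, 0.4196]
orientation: [-0.0, 0.498, 0.867, 0.0]
wrist_force: [-0.2, -0.8, -0.2]
finger_gap: 0.03
```

Emit:
{"name": "servo_tool", "arguments": {
  "deltas": [
    {"dx": 20, "dy": -3, "dz": 0, "rx": 0, "ry": 0, "rz": -0.14, "fingers": 0.3},
    {"dx": 20, "dy": -3, "dz": 0, "rx": 0, "ry": 0, "rz": -0.14, "fingers": 0.3},
    {"dx": 20, "dy": -3, "dz": 0, "rx": 0, "ry": 0, "rz": -0.14, "fingers": 0.3},
    {"dx": 20, "dy": -3, "dz": 0, "rx": 0, "ry": 0, "rz": -0.037, "fingers": 0.3},
    {"dx": 20, "dy": 0, "dz": 0, "rx": 0.009, "ry": -0.12, "rz": 0, "fingers": 0.3},
    {"dx": 20, "dy": 0, "dz": 0, "rx": 0.009, "ry": -0.12, "rz": 0, "fingers": 0.3},
    {"dx": 0, "dy": 0, "dz": 0, "rx": 0.009, "ry": -0.11, "rz": 0, "fingers": 0.3},
    {"dx": 0, "dy": 0, "dz": 0, "rx": 0, "ry": 0, "rz": 0, "fingers": 0.3}
  ]
}}

```text
clock: 48.4
tcp_pos: [0.6127, -0.244, 0.4166]
orientation: [0.116, 0.67, 0.722, 0.128]
wrist_force: [-0.2, 0.0, -0.6]
finger_gap: 0.03
```

Emit:
{"name": "servo_tool", "arguments": {
  "deltas": [
    {"dx": 0, "dy": 0, "dz": 0, "rx": 0, "ry": 0, "rz": 0, "fingers": 0.3}
  ]
}}

```text
clock: 48.5
tcp_pos: [0.6143, -0.2448, 0.4196]
orientation: [0.118, 0.669, 0.722, 0.127]
wrist_force: [0.3, -0.3, 0.4]
finger_gap: 0.0295
```

Emit:
{"name": "servo_tool", "arguments": {
  "deltas": [
    {"dx": 5.5, "dy": 0.3, "dz": -15, "rx": 0, "ry": 0, "rz": 0, "fingers": 0.3},
    {"dx": 5.5, "dy": 0.3, "dz": -15, "rx": 0, "ry": 0, "rz": 0, "fingers": 0.3},
    {"dx": 5.5, "dy": 0.3, "dz": -14, "rx": 0, "ry": 0, "rz": 0, "fingers": 0.3},
    {"dx": 4.5, "dy": 0.3, "dz": -11.5, "rx": 0, "ry": 0, "rz": 0, "fingers": 0.3},
    {"dx": 0, "dy": 0, "dz": 0, "rx": 0, "ry": 0, "rz": 0, "fingers": 0.3},
    {"dx": 0, "dy": 0, "dz": 0, "rx": 0, "ry": 0, "rz": 0, "fingers": 1},
    {"dx": 0, "dy": 0, "dz": 0, "rx": 0, "ry": 0, "rz": 0, "fingers": 1},
    {"dx": 0, "dy": 0, "dz": 0, "rx": 0, "ry": 0, "rz": 0, "fingers": 1}
  ],
  "newtons": 30
}}

```text
clock: 49.3
tcp_pos: [0.6353, -0.2441, 0.3642]
orientation: [0.118, 0.669, 0.722, 0.127]
wrist_force: [-3.8, -1.0, -1.6]
finger_gap: 0.0109
```

Emit:
{"name": "servo_tool", "arguments": {
  "deltas": [
    {"dx": 0, "dy": 0, "dz": 0, "rx": 0, "ry": 0, "rz": 0, "fingers": 1},
    {"dx": 0, "dy": 0, "dz": 0, "rx": 0, "ry": 0, "rz": 0, "fingers": 1}
  ]
}}

```text
clock: 49.5
tcp_pos: [0.6353, -0.2441, 0.3641]
orientation: [0.118, 0.669, 0.722, 0.128]
wrist_force: [-5.3, -0.7, -2.2]
finger_gap: 0.011
```

Emit:
{"name": "servo_tool", "arguments": {
  "deltas": [
    {"dx": -4.7, "dy": -0.4, "dz": 0.6, "rx": 0, "ry": 0, "rz": 0, "fingers": 1},
    {"dx": -4.7, "dy": -0.4, "dz": 0.5, "rx": 0, "ry": 0, "rz": 0, "fingers": 1},
    {"dx": -7.1, "dy": -0.5, "dz": 0.6, "rx": 0, "ry": 0, "rz": 0, "fingers": 1},
    {"dx": -9.5, "dy": -0.7, "dz": 0.5, "rx": 0, "ry": 0, "rz": 0, "fingers": 1},
    {"dx": -11.8, "dy": -0.9, "dz": 0.1, "rx": 0, "ry": 0, "rz": 0, "fingers": 1},
    {"dx": -14.2, "dy": -1.1, "dz": -0.7, "rx": 0, "ry": 0, "rz": 0, "fingers": 1},
    {"dx": -16.4, "dy": -1.3, "dz": -1.9, "rx": 0, "ry": 0, "rz": 0, "fingers": 1},
    {"dx": -18.6, "dy": -1.4, "dz": -3.6, "rx": 0, "ry": 0, "rz": 0, "fingers": 1}
  ]
}}

```text
clock: 50.3
tcp_pos: [0.5489, -0.2512, 0.3622]
orientation: [0.121, 0.669, 0.722, 0.129]
wrist_force: [2.4, -3.0, 0.2]
finger_gap: 0.0108
```

Emit:
{"name": "servo_tool", "arguments": {
  "deltas": [
    {"dx": -18.2, "dy": -1.4, "dz": -5.1, "rx": 0, "ry": 0, "rz": 0, "fingers": 1},
    {"dx": -17.8, "dy": -1.4, "dz": -6.5, "rx": 0, "ry": 0, "rz": 0, "fingers": 1},
    {"dx": -17.2, "dy": -1.3, "dz": -7.9, "rx": 0, "ry": 0, "rz": 0, "fingers": 1},
    {"dx": -16.5, "dy": -1.3, "dz": -9.3, "rx": 0, "ry": 0, "rz": 0, "fingers": 1},
    {"dx": -15.7, "dy": -1.2, "dz": -10.6, "rx": 0, "ry": 0, "rz": 0, "fingers": 1},
    {"dx": -14.8, "dy": -1.1, "dz": -11.8, "rx": 0, "ry": 0, "rz": 0, "fingers": 1}
  ]
}}

```text
clock: 50.9
tcp_pos: [0.4485, -0.2593, 0.3115]
orientation: [0.122, 0.669, 0.722, 0.128]
wrist_force: [-3.5, -2.6, 7.8]
finger_gap: 0.0104
```

Emit:
{"name": "servo_tool", "arguments": {
  "deltas": [
    {"dx": -13.8, "dy": -1.1, "dz": -12.9, "rx": 0, "ry": 0, "rz": 0, "fingers": 1},
    {"dx": -12.8, "dy": -1, "dz": -14, "rx": 0, "ry": 0, "rz": 0, "fingers": 1},
    {"dx": -11.6, "dy": -0.9, "dz": -15, "rx": 0, "ry": 0, "rz": 0, "fingers": 1},
    {"dx": -10.4, "dy": -0.8, "dz": -15.9, "rx": 0, "ry": 0, "rz": 0, "fingers": 1},
    {"dx": -9.1, "dy": -0.7, "dz": -16.7, "rx": 0, "ry": 0, "rz": 0, "fingers": 1}
  ]
}}

```text
clock: 51.4
tcp_pos: [0.3908, -0.264, 0.2361]
orientation: [0.121, 0.669, 0.722, 0.127]
wrist_force: [1.3, -4.5, -0.0]
finger_gap: 0.0108
```

Emit:
{"name": "servo_tool", "arguments": {
  "deltas": [
    {"dx": -7.7, "dy": -0.6, "dz": -17.3, "rx": 0, "ry": 0, "rz": 0, "fingers": 1},
    {"dx": -6.3, "dy": -0.5, "dz": -17.9, "rx": 0, "ry": 0, "rz": 0, "fingers": 1},
    {"dx": -3.2, "dy": -0.3, "dz": -11.5, "rx": 0, "ry": 0, "rz": 0, "fingers": 1},
    {"dx": -2.6, "dy": -0.2, "dz": -11.5, "rx": 0, "ry": 0, "rz": 0, "fingers": 1}
  ]
}}

```text
clock: 51.8
tcp_pos: [0.3709, -0.2655, 0.1772]
orientation: [0.12, 0.669, 0.722, 0.127]
wrist_force: [-3.3, -3.5, -0.3]
finger_gap: 0.0108
```

Emit:
{"name": "servo_tool", "arguments": {
  "deltas": [
    {"dx": -1.7, "dy": -0.1, "dz": -9.4, "rx": 0, "ry": 0, "rz": 0, "fingers": 1},
    {"dx": -1.4, "dy": -0.1, "dz": -9.4, "rx": 0, "ry": 0, "rz": 0, "fingers": 1},
    {"dx": -0.7, "dy": 0, "dz": -7, "rx": 0, "ry": 0, "rz": 0, "fingers": 1},
    {"dx": -0.4, "dy": 0, "dz": -4.8, "rx": 0, "ry": 0, "rz": 0, "fingers": 1},
    {"dx": -0.3, "dy": 0, "dz": -3, "rx": 0, "ry": 0, "rz": 0, "fingers": 1},
    {"dx": 0, "dy": 0, "dz": 0, "rx": 0, "ry": 0, "rz": 0, "fingers": 1}
  ]
}}

```text
clock: 52.4
tcp_pos: [0.3667, -0.2659, 0.1437]
orientation: [0.12, 0.669, 0.722, 0.127]
wrist_force: [-2.5, -4.0, -1.5]
finger_gap: 0.0107
```

Emit:
{"name": "servo_tool", "arguments": {
  "deltas": [
    {"dx": 0, "dy": 0, "dz": -1, "rx": 0, "ry": 0, "rz": 0, "fingers": 1},
    {"dx": 0, "dy": 0, "dz": -1, "rx": 0, "ry": 0, "rz": 0, "fingers": 1},
    {"dx": 0, "dy": 0, "dz": 0, "rx": 0, "ry": 0, "rz": 0, "fingers": 1}
  ]
}}

```text
clock: 52.7
tcp_pos: [0.3666, -0.2659, 0.1418]
orientation: [0.12, 0.669, 0.722, 0.127]
wrist_force: [-3.9, -4.0, -2.0]
finger_gap: 0.0108
```

Emit:
{"name": "servo_tool", "arguments": {
  "deltas": [
    {"dx": 0, "dy": 0, "dz": -1, "rx": 0, "ry": 0, "rz": 0, "fingers": 1},
    {"dx": 0, "dy": 0, "dz": -1, "rx": 0, "ry": 0, "rz": 0, "fingers": 1},
    {"dx": 0, "dy": 0, "dz": -1, "rx": 0, "ry": 0, "rz": 0, "fingers": 1},
    {"dx": 0, "dy": 0, "dz": 0, "rx": 0, "ry": 0, "rz": 0, "fingers": 1}
  ]
}}

```text
clock: 53.1
tcp_pos: [0.3666, -0.2659, 0.1396]
orientation: [0.12, 0.669, 0.722, 0.127]
wrist_force: [-7.8, -3.0, 7.1]
finger_gap: 0.0106
```

Contact (+7 N): the guard is shut. Releasing, backing off, and going towards the scanner with the tool turned to yaw π.

Emit:
{"name": "servo_tool", "arguments": {
  "deltas": [
    {"dx": 0, "dy": 0, "dz": 0, "rx": 0, "ry": 0, "rz": 0, "fingers": 0.25},
    {"dx": 0, "dy": 0, "dz": 0, "rx": 0, "ry": 0, "rz": 0, "fingers": 0.25},
    {"dx": 0, "dy": 0, "dz": 0, "rx": 0, "ry": 0, "rz": 0, "fingers": 0.25},
    {"dx": -5, "dy": -0.5, "dz": 15, "rx": 0, "ry": 0, "rz": 0, "fingers": 0.25},
    {"dx": -8, "dy": -0.5, "dz": 22, "rx": 0, "ry": 0, "rz": 0, "fingers": 0.25},
    {"dx": -11, "dy": -0.5, "dz": 30, "rx": 0, "ry": 0, "rz": 0, "fingers": 0.25},
    {"dx": 0, "dy": 0, "dz": 40, "rx": 0, "ry": 0, "rz": 0, "fingers": 0.25},
    {"dx": 20, "dy": 10, "dz": 30, "rx": -0.009, "ry": 0.12, "rz": 0, "fingers": -1}
  ]
}}

```text
clock: 53.9
tcp_pos: [0.36, -0.2573, 0.2763]
orientation: [0.078, 0.678, 0.726, 0.083]
wrist_force: [1.0, -0.9, -0.5]
finger_gap: 0.0454
```

Emit:
{"name": "servo_tool", "arguments": {
  "deltas": [
    {"dx": 15, "dy": 40, "dz": 0, "rx": -0.009, "ry": 0.12, "rz": 0, "fingers": -1},
    {"dx": 10, "dy": 40, "dz": 0, "rx": -0.009, "ry": 0.11, "rz": 0, "fingers": -1},
    {"dx": 0, "dy": 40, "dz": 0, "rx": 0, "ry": 0, "rz": 0.14, "fingers": -1},
    {"dx": 0, "dy": 40, "dz": 0, "rx": 0, "ry": 0, "rz": 0.14, "fingers": -1},
    {"dx": 0, "dy": 40, "dz": 0, "rx": 0, "ry": 0, "rz": 0.14, "fingers": -1},
    {"dx": 0, "dy": 40, "dz": 0, "rx": 0, "ry": 0, "rz": 0.14, "fingers": -1},
    {"dx": 0, "dy": 40, "dz": 0, "rx": 0, "ry": 0, "rz": 0.14, "fingers": -1},
    {"dx": 0, "dy": 21, "dz": 0, "rx": 0, "ry": 0, "rz": 0.14, "fingers": -1}
  ]
}}

```text
clock: 54.7
tcp_pos: [0.3873, 0.0476, 0.2748]
orientation: [-0.0, 0.317, 0.948, 0.001]
wrist_force: [0.3, -0.4, 0.0]
finger_gap: 0.0855
```

Emit:
{"name": "servo_tool", "arguments": {
  "deltas": [
    {"dx": 0, "dy": 0, "dz": 0, "rx": 0, "ry": 0, "rz": 0.14, "fingers": -1},
    {"dx": 0, "dy": 0, "dz": 0, "rx": 0, "ry": 0, "rz": 0.14, "fingers": -1},
    {"dx": 0, "dy": 0, "dz": 0, "rx": 0, "ry": 0, "rz": 0.14, "fingers": -1},
    {"dx": 0, "dy": 0, "dz": 0, "rx": 0, "ry": 0, "rz": 0.14, "fingers": -1},
    {"dx": 0, "dy": 0, "dz": 0, "rx": 0, "ry": 0, "rz": 0.14, "fingers": -1},
    {"dx": 0, "dy": 0, "dz": 0, "rx": 0, "ry": 0, "rz": 0, "fingers": -1},
    {"dx": 0, "dy": 0, "dz": 0, "rx": 0, "ry": 0, "rz": 0, "fingers": -1}
  ]
}}

```text
clock: 55.4
tcp_pos: [0.3879, 0.0451, 0.2747]
orientation: [-0.0, -0.021, 1.0, 0.0]
wrist_force: [-0.4, 0.2, 0.4]
finger_gap: 0.0855
```

Run:
```python
from h import *
from workcell import env,read_camera,cut_out
s=env.get_state(); print({k:np.round(s[k],4).tolist() for k in ("clock","tcp_pos","orientation","joint_pos","finger_gap")})
im,k,E=wrist(); np.savez("w14.npz",k=k,E=E)
for d in cut_out("scanner","wrist")[:2]:
    b=cv2.boxPoints(cv2.minAreaRect(cv2.findNonZero(d["region"].astype(np.uint8))))
    print(d["confidence"],np.round(b).tolist(),[np.round(wz(k,E,*p,.034)[:2],3).tolist() for p in b])
b=read_camera("side")["img"]
cv2.imwrite("pics/w14.png",np.vstack([im[:,:,::-1],cv2.resize(b[90:210,220:540,::-1],(640,200))]))
```

```text
{'clock': 55.4, 'tcp_pos': [0.3879, 0.0451, 0.2747], 'orientation': [-0.0001, -0.0213, 0.9998, 0.0004], 'joint_pos': [-0.091, -0.0318, -0.4327, 1.1701, 0.0007, -0.1337], 'finger_gap': 0.0855}
0.89 [[297.0, 102.0], [337.0, 102.0], [337.0, 249.0], [297.0, 249.0]] [[0.309, 0.02], [0.307, 0.06], [0.467, 0.069], [0.469, 0.024]]
0.65 [[-16.0, 367.0], [6.0, 167.0], [211.0, 190.0], [190.0, 389.0]] [[1.122, -1.187], [0.376, -0.454], [0.403, -0.071], [0.763, -0.163]]
```

View pics/w14.png

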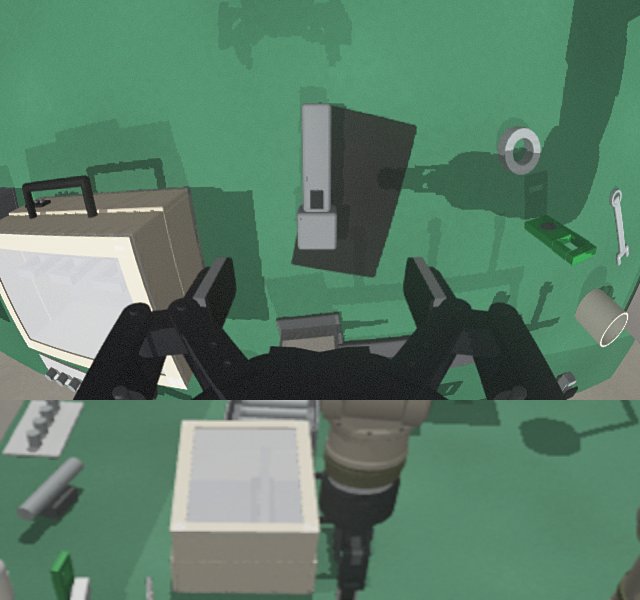

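The guard is shut. The scanner is on the mat's edge, with its rear end at (316,104) and head at (317,230), origin about (0.388, 0.044), square to the tool. Picking it up and re-seating it at the mat's middle.

Emit:
{"name": "servo_tool", "arguments": {
  "deltas": [
    {"dx": 5, "dy": -1.5, "dz": -30, "rx": 0, "ry": 0, "rz": 0, "fingers": -1},
    {"dx": 0, "dy": 0, "dz": -45, "rx": 0, "ry": 0, "rz": 0, "fingers": -1},
    {"dx": 0, "dy": 0, "dz": -45, "rx": 0, "ry": 0, "rz": 0, "fingers": -1},
    {"dx": 0, "dy": 0, "dz": -45, "rx": 0, "ry": 0, "rz": 0, "fingers": -1},
    {"dx": 0, "dy": 0, "dz": -20, "rx": 0, "ry": 0, "rz": 0, "fingers": -1},
    {"dx": 0, "dy": 0, "dz": -7, "rx": 0, "ry": 0, "rz": 0, "fingers": -1},
    {"dx": 0, "dy": 0, "dz": 0, "rx": 0, "ry": 0, "rz": 0, "fingers": -1},
    {"dx": 0, "dy": 0, "dz": 0, "rx": 0, "ry": 0, "rz": 0, "fingers": 1}
  ],
  "newtons": 40
}}

```text
clock: 56.35
tcp_pos: [0.3941, 0.0434, 0.0838]
orientation: [0.001, -0.023, 1.0, 0.0]
wrist_force: [1.4, -0.0, 0.1]
finger_gap: 0.073
```

Emit:
{"name": "servo_tool", "arguments": {
  "deltas": [
    {"dx": 0, "dy": 0, "dz": 0, "rx": 0, "ry": 0, "rz": 0, "fingers": 1},
    {"dx": 0, "dy": 0, "dz": 0, "rx": 0, "ry": 0, "rz": 0, "fingers": 1},
    {"dx": 0, "dy": 0, "dz": 0, "rx": 0, "ry": 0, "rz": 0, "fingers": 1},
    {"dx": 0, "dy": 0, "dz": 0, "rx": 0, "ry": 0, "rz": 0, "fingers": 1},
    {"dx": 0, "dy": 0, "dz": 0, "rx": 0, "ry": 0, "rz": 0, "fingers": 1}
  ]
}}

```text
clock: 56.85
tcp_pos: [0.3938, 0.0434, 0.0838]
orientation: [0.001, -0.023, 1.0, 0.0]
wrist_force: [-0.2, 0.2, 7.0]
finger_gap: 0.0293
```

Emit:
{"name": "servo_tool", "arguments": {
  "deltas": [
    {"dx": 0, "dy": 0, "dz": 6, "rx": 0, "ry": 0, "rz": 0, "fingers": 1},
    {"dx": 0, "dy": 0, "dz": 10, "rx": 0, "ry": 0, "rz": 0, "fingers": 1},
    {"dx": 9, "dy": 13, "dz": 0, "rx": 0, "ry": 0, "rz": 0, "fingers": 1},
    {"dx": 10, "dy": 14, "dz": 0, "rx": 0, "ry": 0, "rz": 0, "fingers": 1},
    {"dx": 9, "dy": 14, "dz": 0, "rx": 0, "ry": 0, "rz": 0, "fingers": 1},
    {"dx": 0, "dy": 0, "dz": -8, "rx": 0, "ry": 0, "rz": 0, "fingers": 1},
    {"dx": 0, "dy": 0, "dz": -5, "rx": 0, "ry": 0, "rz": 0, "fingers": 1},
    {"dx": 0, "dy": 0, "dz": -2, "rx": 0, "ry": 0, "rz": 0, "fingers": 1}
  ]
}}

```text
clock: 57.65
tcp_pos: [0.4199, 0.0842, 0.0837]
orientation: [-0.001, -0.023, 1.0, 0.0]
wrist_force: [-8.6, 1.0, 27.3]
finger_gap: 0.0294
```

Emit:
{"name": "servo_tool", "arguments": {
  "deltas": [
    {"dx": 0, "dy": 0, "dz": 1, "rx": 0, "ry": 0, "rz": 0, "fingers": 1},
    {"dx": 0, "dy": 0, "dz": 0, "rx": 0, "ry": 0, "rz": 0, "fingers": -1},
    {"dx": 0, "dy": 0, "dz": 0, "rx": 0, "ry": 0, "rz": 0, "fingers": -1},
    {"dx": 0, "dy": 0, "dz": 0, "rx": 0, "ry": 0, "rz": 0, "fingers": -1},
    {"dx": 0, "dy": 0, "dz": 0, "rx": 0, "ry": 0, "rz": 0, "fingers": -1},
    {"dx": 0, "dy": 0, "dz": 20, "rx": 0, "ry": 0, "rz": 0, "fingers": -1},
    {"dx": 0, "dy": 0, "dz": 45, "rx": 0, "ry": 0, "rz": 0, "fingers": -1},
    {"dx": 0, "dy": 0, "dz": 45, "rx": 0, "ry": 0, "rz": 0, "fingers": -1}
  ]
}}

```text
clock: 58.45
tcp_pos: [0.42, 0.0844, 0.1953]
orientation: [-0.001, -0.023, 1.0, 0.0]
wrist_force: [1.0, -0.6, -0.1]
finger_gap: 0.0853
```

Emit:
{"name": "servo_tool", "arguments": {
  "deltas": [
    {"dx": 0, "dy": 0, "dz": 45, "rx": 0, "ry": 0, "rz": 0, "fingers": -1},
    {"dx": 0, "dy": 0, "dz": 40, "rx": 0, "ry": 0, "rz": 0, "fingers": -1},
    {"dx": 0, "dy": 0, "dz": 0, "rx": 0, "ry": 0, "rz": 0, "fingers": -1},
    {"dx": 0, "dy": 0, "dz": 0, "rx": 0, "ry": 0, "rz": 0, "fingers": -1}
  ]
}}

```text
clock: 58.85
tcp_pos: [0.4215, 0.0845, 0.2805]
orientation: [0.001, -0.023, 1.0, 0.0]
wrist_force: [0.3, 0.5, -0.5]
finger_gap: 0.0854
```

Run:
```python
from h import *
from workcell import env,read_camera,cut_out
s=env.get_state(); print({k:np.round(s[k],4).tolist() for k in ("clock","tcp_pos","orientation")})
im,k,E=wrist()
for t,z in (("scanner",.034),("mat",.004)):
  for d in cut_out(t,"wrist")[:1]:
    b=cv2.boxPoints(cv2.minAreaRect(cv2.findNonZero(d["region"].astype(np.uint8))))
    P=[wz(k,E,*p,z)[:2] for p in b]; print(t,d["confidence"],np.round(P,3).tolist(),np.mean(P,0))
# guard: compare the machine's patch with the picture at the start (side camera)
b=read_camera("side")["img"][:,:,::-1].astype(int); a=cv2.imread("pics/side0.png").astype(int)
o=cv2.imread("pics/side13.png").astype(int); sl=np.s_[100:205,300:395]
print("side diff to start",np.abs(a-b)[sl].mean(),"open vs start",np.abs(a-o)[sl].mean())
b=read_camera("scene")["img"][:,:,::-1].astype(int); a=cv2.imread("pics/scene0.png").astype(int);o=cv2.imread("pics/scene13.png").astype(int); sl=np.s_[160:290,130:280]
print("scene diff",np.abs(a-b)[sl].mean(),np.abs(a-o)[sl].mean())
sl=np.s_[268:295,330:355]; print("bush",np.abs(a-b)[sl].mean()); sl=np.s_[128:150,363:390]; print("ring",np.abs(a-b)[sl].mean())
def rim(i): # best vertical shift of the guard's patch
    t=a[160:290,130:280].astype(np.uint8); r=cv2.matchTemplate(i.astype(np.uint8)[150:300,120:290],t,cv2.TM_CCOEFF_NORMED); return cv2.minMaxLoc(r)[1::2]
print(rim(b))
```

```text
{'clock': 58.85, 'tcp_pos': [0.4215, 0.0845, 0.2805], 'orientation': [0.0013, -0.0229, 0.9997, 0.0002]}
scanner 0.68 [[0.337, 0.061], [0.335, 0.1], [0.493, 0.109], [0.495, 0.065]] [0.41504289 0.08369417]
mat 0.66 [[0.506, 0.01], [0.31, 0.045], [0.325, 0.153], [0.527, 0.133]] [0.41703442 0.08542127]
side diff to start 23.13610693400167 open vs start 44.54235588972431
scene diff 1.0388376068376068 50.05717948717949
bush 0.44
ring 1.186307519640853
(0.9972357153892517, (10, 10))
```

```bash
python3 -c "
from workcell import job
print(job.hand_in())"
```

```text
the job is handed in; nothing more can be done
None
```

The job is done and handed in at about 59 s of the 210 s allowed; the hand-in reported no verdict.

**What I did**
- **Scan:** I held the scanner about 8 cm from the label for more than 1.4 s. It was about 1 mm off to the side and within about 0.02 rad of square.
- **Guard and plates:** I swung the guard up onto its stop. Plates 1, 2 and 3 went from their hooks into slots 1, 2 and 3, and then I lowered the guard shut.
- **Scanner knock:** At some point the scanner was knocked about 5 cm off the mat's middle. I picked it up and put it back.

**Last checks**
- **Plates:** With the guard still up, all three stood upright with their top edges where predicted. I did not check them again after closing the guard.
- **Guard:** The machine area in the scene picture matches the start picture, with a template match of 0.997 and no shift. The side-camera comparison was inconclusive, probably because the arm was in front of the machine.
- **Scanner:** It measured about 3 mm from the mat's middle. I checked this by network outline only, because all 16 picture views were used.
- **Bush and ring:** Both look unchanged.
- **Arm:** It was clear of everything at hand-in.

**What disagreed on the way**
- The first grasp was 15 mm off in y because joint 6 had reached its limit. I corrected it as I lifted the scanner.
- When I put the scanner back, it was briefly pressed onto the mat with 27 N.

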